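# Jar from behind the night lamp

## Robot

A 6-joint arm with a two-finger parallel gripper is mounted at the origin on the work surface. World frame = base frame: x ahead of the robot, y to its left, z up, the work surface at z = 0. Lengths are in m, angles in rad, forces in N, time in s.
With the tool pointing down it reaches from about 0.4 to 0.825 m from the base axis. Payload 7 kg.
Tool frame: the origin (TCP) lies at the centre of the arm's flange, where the gripper is bolted on; the fingertips stand 178 mm ahead of it and the grasp point (between the pads) lies 159 mm ahead of it; x points along the fingers, z is the direction in which the jaws open and shut, and the axes are right-handed (so a half turn about x gives the same grasp; the last joint's range is limited). The gripper opens to 88 mm and grips with 3 to 60 N. Pads are 19 mm wide; open, the fingers measure 130 mm over their backs; the gripper's body (78 mm by 193 mm) begins 47 mm behind the grasp point.
Start: joints at [1.579, 0.359, 0.012, 0, -1.224, -0.288], TCP at [0.186, 0.649, 0.405] pointing down, gripper open.
Joint ranges: [-3.07, 3.07], [-1.43, 2.12], [-1.02, 1.25], [-3.03, 1.67], [-3.05, -0], [-3.03, 3.03]. Speed limits (rad/s): [2.39, 2.39, 3.01, 3.14, 3.14, 3.14].

## Interface

Orientations are given as [roll, pitch, yaw] about the fixed x, y, z axes, in that order (R = Rz(yaw) Ry(pitch) Rx(roll)).
In Python, from station import telemetry, optics, job_done, finder gives the robot as it stands.
- The arm moves only by the tool play_rows, never from a script. Its argument "steps" is a list of rows, each an object of numbers: "gripper": the opening, from 0 (shut) to 1 (fully open); "tx", "ty", "tz": the shift along the tool's x, y, z in units of 25 mm (1.0 is 25 mm); "ax", "ay", "az": the turn, a rotation vector about the tool's x, y, z in units of 6 degrees (1.0 is 6 degrees). In form: [{"gripper": .., "tx": .., "ty": .., "tz": .., "ax": .., "ay": .., "az": ..}, ...]. A call has 1 to 20 rows; each row shifts and turns the commanded pose from where the row before left it, along the tool's axes as they then stand; what a row does not reach is not made up. A row lasts 1/12 s, in which the tool goes at most 41.7 mm and 7.16 degrees, less where a joint would pass 70% of its speed; a pose out of reach is approached as far as the arm can. A call is refused whole if a number of a shift passes 1 or a number of a turn 1, either way. A call with a gripper value outside its range is refused whole. The fingers move at their own pace and stop on an object; "newtons" is the grip in N (left out, the last holds). Time passes only in rows, so rows that do not move let the fingers close. It gives the time, the measured TCP pose, the force and the opening at its end, in the units of the state.
- telemetry.get_state(): the state, without advancing time (a new reading comes with each control period).
- optics.grab_frame(name): name is "scene" or "top" or "wrist"; returns the picture (480x640x3 uint8, red, green, blue); there is no depth.
- optics.calibration(name): a dict with "fx", "fy", "cx", "cy" (pixels), "T" (4x4, takes a point from camera to world coordinates); the wrist camera has in their place "mount" (4x4, takes a point from camera to tool coordinates, whose origin is the TCP and whose axes are the tool frame's). Camera axes: x right, y down, z forward; pixel columns grow to the right and rows downward; lengths in m; the calibration is good to about 2 mm. A picture is of the moment at which its call begins: read the wrist's pose just before it. calibration takes no time and is no camera call.
- job_done(): hands the job in, once; it reports no verdict.
Trained networks look in the newest picture that a camera, given by its name, has taken for a name from the list of things; names that differ only in an ending like _2 or _b are one class to them, and where a whole thing is asked for, a point or a joint stands for the part that bears it (a point fixed in the world has none). Each returns a list of dicts, best first, with "confidence" (0 to 1); they miss things now and then, are a little off and sometimes report something else, mostly with a low value. They report only what shows in the picture. A call takes as long as a camera call. They do not tell look-alikes from the thing itself.
- finder.look_for(query, camera): "extent" ([left, top, right, bottom] in pixels, round what is visible of it).
- finder.silhouettes(query, camera): "pixels" (480x640 bool, what is visible of it) and "extent" ([left, top, right, bottom] in pixels, round what is visible of it).
- finder.pinpoint(query, camera): "location" ([row, column] in pixels: a listed point, or the origin of a listed thing).
The state is a dict: "t": time; "q": joint angles; "qd": joint speeds; "joint_efforts": joint torques, N m; "eef_pos": TCP position; "ee_rot": TCP orientation; "force": force on the tool from outside, world axes, zero at the start; "moment": the same for the moment, N m; "width": finger opening in m.
Only numpy, scipy, OpenCV 4.12 (cv2) and the standard library are available. Lean on these libraries where they do the work, as an engineer would, in place of code of your own. Each camera call takes 0.05 s, during which the arm holds its last target.

## Task

It is nearly feeding time: first move the night lamp, the training cup and the wooden stacking toy from the organiser to the serving board at the side, all three standing upright on it, and leave the sealed baby food jar where it is until they are all there. Then take the jar and stand it down in the well of the food warmer. Last, put the lamp, cup and toy back, each upright and centred on the same pad, coaster or tile it stood on, and do not tip any of the four over on the way.

Things in the scene. Friction and masses are not known exactly. Their poses are not given: they have to be found in the camera images.
- lamp: Night lamp: upright cylinder, 56 mm diameter, 135 mm tall, grey foot (lowest 30 mm), white plastic above, top 14 mm rounded; about 220 g. Much the tallest: a gripper grasping its low neighbours may bump it, while it can be gripped 100 to 112 mm above its foot, over their tops. Origin: centre of its underside; z up.
- cup: Closed training cup: clear plastic cylinder 56 mm diameter, 58 mm tall, with a grey lid 58 mm in diameter and 10 mm thick on it (to 68 mm), and a small spout (12 x 24 mm) on the lid reaching 82 mm; about 120 g. Origin: centre of its underside; z up.
- toy: Wooden stacking toy, one rigid piece: three discs on one another, diameters 56 mm (0 to 19 mm high), 52 mm (19 to 37 mm) and 48 mm (37 to 63 mm), and a 22 mm ball on top; 85 mm tall, about 110 g. Origin: centre of its underside; z up.
- jar: Sealed glass baby food jar with paper band and metal lid: straight cylinder 56 mm diameter, 74 mm tall (lid from 56 mm up); about 200 g. At the start it stands on the organiser near its back rail, behind and between the lamp, cup and toy. Origin: centre of its underside; z up.
- lamp_pad: Lamp's pad: fixed round white plastic disc, 70 mm diameter, 4 mm thick, under the lamp at the start. Origin: centre of its underside, so its top is at z = +4 mm.
- cup_coaster: Cup's coaster: fixed round cork disc, 70 mm diameter, 4 mm thick, under the cup at the start. Origin: centre of its underside, top at z = +4 mm.
- toy_tile: Toy's tile: fixed square of pale wood, 62 x 62 mm, 4 mm thick, under the toy at the start. Origin: centre of its underside, top at z = +4 mm.
- organiser: Fixed brown wooden plate 8 mm thick, x -140 to +60, y -125 to +125 mm, with a back rail (x +48 to +60 mm, top 68 mm above the table). Origin at table height under the jar's place; x points from open front to rail, y left along it. Pads at about (-25, 68), (-25, -68), (-85, 0) mm, which where varies. No finger fits behind the jar, hardly beside it. Teal pacifier, 28 mm high, near (-115, 100).
- board: Serving board at one side (left or right varies): fixed flat slab of pale wood, 270 mm along its x, 130 mm along its y, 8 mm thick, no rim. Origin: centre of its underside, top at z = +8 mm.
- warmer: Food warmer on the other side from the board: fixed round white appliance, 116 mm diameter, 50 mm high, grey control box on its -x side (30 mm high, to x = -77 mm). Round well in its top, 74 mm diameter at the mouth (rim at 50 mm), wider below, flat floor 25 mm above the table. Origin: centre of its underside, on the well's axis; z up. The standing jar sticks out 49 mm above the rim.
Mind the look-alikes: they are no part of the job. What is shaped like the jar but red or turquoise is not meant. Of the things that look like the toy, the smaller one is meant.

How it is judged:
On the way, in this order (a step that is already met when the one before it is completed fails the run):
1. lamp, cup and toy all stand upright and released on the serving board while the jar is still in its place on the organiser (x of lamp in the frame of board between -0.13 and 0.13 m and y of lamp in the frame of board between -0.06 and 0.06 m and z of lamp in the frame of board between 0.004 and 0.012 m and angle between each of lamp, cup, toy's own z axis and vertical below 0.1 rad and linear speed of each of lamp, cup, toy below 0.03 m/s and contact force between the fingers and lamp below 0.1 N and x of cup in the frame of board between -0.13 and 0.13 m and y of cup in the frame of board between -0.06 and 0.06 m and z of cup in the frame of board between 0.004 and 0.012 m and contact force between the fingers and cup below 0.1 N and x of toy in the frame of board between -0.13 and 0.13 m and y of toy in the frame of board between -0.06 and 0.06 m and z of toy in the frame of board between 0.004 and 0.012 m and contact force between the fingers and toy below 0.1 N and distance of jar from where it was at the start of the episode below 0.03 m), for 0.2 s.
2. the jar stands upright and released on the floor of the warmer's well (horizontal distance between jar and warmer below 0.012 m and z of jar in the frame of warmer between 0.021 and 0.03 m and angle between jar's own z axis and vertical below 0.1 rad and linear speed of jar below 0.03 m/s and contact force between the fingers and jar below 0.1 N), for 0.2 s.
At the end, for the whole second after the job is handed in: The jar stands upright on the floor of the warmer's well (within 12 mm of its axis), and lamp, cup and toy each stand upright on their own pad, coaster or tile, centred within 12 mm, all at rest (horizontal distance between jar and warmer below 0.012 m and z of jar in the frame of warmer between 0.021 and 0.03 m and angle between each of jar, lamp, cup, toy's own z axis and vertical below 0.1 rad and linear speed of each of jar, lamp, cup, toy below 0.03 m/s and horizontal distance between lamp and lamp_pad below 0.012 m and z of lamp in the frame of lamp_pad between 0.001 and 0.008 m and horizontal distance between cup and cup_coaster below 0.012 m and z of cup in the frame of cup_coaster between 0.001 and 0.008 m and horizontal distance between toy and toy_tile below 0.012 m and z of toy in the frame of toy_tile between 0.001 and 0.008 m); the robot touches nothing.
It fails at once if the lamp is knocked over or tipped by more than 0.6 rad (angle between lamp's own z axis and vertical above 0.6 rad).
It fails at once if the cup is knocked over or tipped by more than 0.6 rad (angle between cup's own z axis and vertical above 0.6 rad).
It fails at once if the toy is knocked over or tipped by more than 0.6 rad (angle between toy's own z axis and vertical above 0.6 rad).
It fails at once if the jar is knocked over or tipped by more than 0.6 rad (angle between jar's own z axis and vertical above 0.6 rad).
It also fails if it takes over 144 s, if anything falls off the work surface, if the arm or the gripper's body presses on something with over 40 N, if the wrist force passes 120 N, or if a joint passes its speed limit or range.

## Working session

There is one attempt and no reset: what is moved stays moved. The work goes in short steps, Python scripts to look and compute and a tool call to move; the robot and the scene stay as the last step left them, time stands still between calls to the robot, and variables do not carry over. Pictures are saved under pics/ and viewed, and the job is handed in when it is done.

Besides the shell and the picture viewer there is one more tool, called after "Emit:" by a JSON object that holds its "method" and its "body". play_rows: Moves the arm, as the interface text tells. Its arguments: {"type":"object","properties":{"steps":{"type":"array"},"newtons":{"type":"number"}},"required":["steps"]}

```bash
ls -la; mkdir -p pics; python3 - <<'E'
from station import telemetry, optics, finder
import cv2, numpy as np
np.set_printoptions(precision=4,suppress=True)
print(telemetry.get_state())
for n in ["scene","top","wrist"]:
    im=optics.grab_frame(n); cv2.imwrite(f"pics/{n}0.png",im[:,:,::-1]); print(n,optics.calibration(n))
E
```

```text
total 12
drwxr-xr-x  3 agent agent 4096 Dec  7 05:57 .
drwxr-xr-x 23 root  root  4096 Dec  7 05:57 ..
drwxr-xr-x  2 agent agent 4096 Dec  7 05:57 pics
{'t': 0.0, 'q': array([ 1.5791,  0.3594,  0.0111, -0.0004, -1.2241, -0.2881]), 'qd': array([ 0.0009, -0.0003,  0.0016, -0.0016, -0.0009,  0.0001]), 'joint_efforts': array([ -0.0007, -58.2721,  29.3074,   6.9972,   0.0071,  -0.0002]), 'eef_pos': array([0.1864, 0.6486, 0.4037]), 'ee_rot': array([ 0.0897,  1.5691, -1.761 ]), 'force': array([-0.0365,  0.0248,  0.078 ]), 'moment': array([ 0.0536,  0.0212, -0.0025]), 'width': 0.08768541706896381}
scene {'fx': 488.9056027001859, 'fy': 488.9056027001859, 'cx': 317.8918638699739, 'cy': 234.7223192281955, 'T': array([[ 0.5137,  0.5713, -0.6401,  1.1871],
       [ 0.8577, -0.3228,  0.4002, -0.4154],
       [ 0.022 , -0.7546, -0.6558,  0.7112],
       [ 0.    ,  0.    ,  0.    ,  1.    ]])}
top {'fx': 550.7112026852503, 'fy': 550.7112026852503, 'cx': 318.187635731624, 'cy': 233.4881135049417, 'T': array([[-0.0129, -0.9954,  0.0946,  0.4425],
       [-0.9998,  0.0144,  0.0157,  0.0043],
       [-0.017 , -0.0944, -0.9954,  1.0403],
       [ 0.    ,  0.    ,  0.    ,  1.    ]])}
wrist {'fx': 417.7823949979761, 'fy': 417.7823949979761, 'cx': 324.7692179452083, 'cy': 241.59131242911477, 'mount': array([[ 0.0001, -0.2528,  0.9675,  0.0211],
       [-0.0009, -0.9675, -0.2528,  0.0678],
       [ 1.    , -0.0008, -0.0004,  0.0006],
       [ 0.    ,  0.    ,  0.    ,  1.    ]])}
```

View pics/scene0.png

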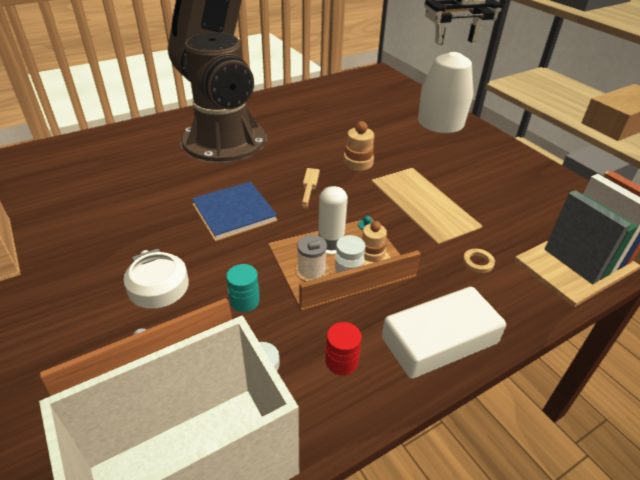

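View pics/top0.png

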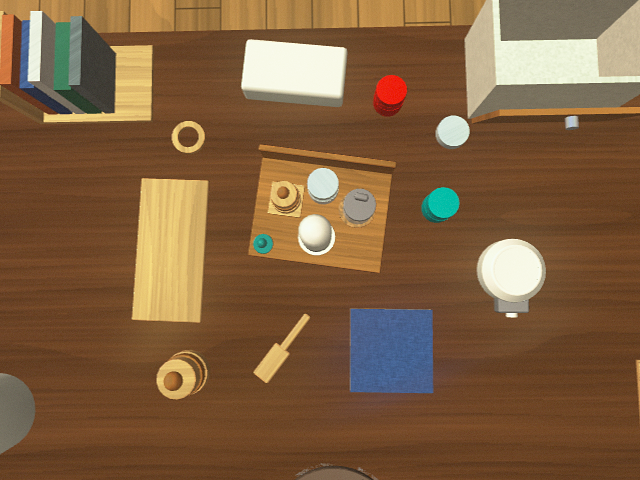

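View pics/wrist0.png

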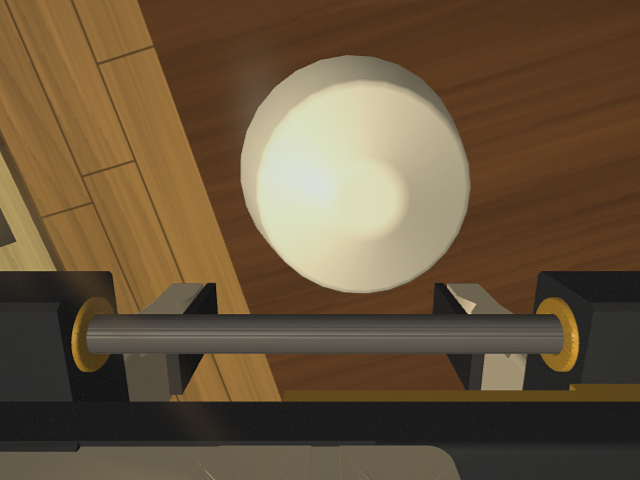

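The top view shows the following:
- **Organiser things:** lamp (316,234), cup (359,207), toy (285,197) and jar (323,185).
- **Stations:** board on the left (170,250), warmer on the right (511,270).
- **Toy look-alike:** the large toy at (180,375), not meant. The smaller one, on the tile at (285,197), is meant.
- **Jar look-alikes:** red (390,95), turquoise (440,204) and a pale one at (453,131). None of these stands on the organiser.
- **Lamp look-alike:** the vase at (0,410).

Next I'll measure positions.

```bash
cat > h.py <<'E'
import numpy as np, cv2
from scipy.spatial.transform import Rotation as R
from station import telemetry, optics, finder
np.set_printoptions(precision=4,suppress=True)
def cam(n,st=None):
    c=optics.calibration(n)
    if 'T' in c: T=np.array(c['T'])
    else:
        st=st or telemetry.get_state()
        W=np.eye(4);W[:3,:3]=R.from_euler('xyz',st['ee_rot']).as_matrix();W[:3,3]=st['eef_pos'];T=W@np.array(c['mount'])
    return c,T
def at_z(n,u,v,z,st=None):
    c,T=cam(n,st); d=T[:3,:3]@np.array([(u-c['cx'])/c['fx'],(v-c['cy'])/c['fy'],1.]); o=T[:3,3]
    return o+d*(z-o[2])/d[2]
def proj(n,P,st=None):
    c,T=cam(n,st); P=np.atleast_2d(P); q=(P-T[:3,3])@T[:3,:3]
    return np.c_[c['fx']*q[:,0]/q[:,2]+c['cx'],c['fy']*q[:,1]/q[:,2]+c['cy']]
E
python3 - <<'E'
from h import *
im=optics.grab_frame("top")
for n in ["lamp","cup","toy","jar","lamp_pad","cup_coaster","toy_tile","organiser","board","warmer"]:
    for d in finder.pinpoint(n,"top")[:4]: 
        r,c=d["location"]; print(n,round(d["confidence"],2),np.round([c,r],1),at_z("top",c,r,0.012 if n in("lamp","cup","toy") else .008 if n not in("board","warmer","organiser") else 0))
im=optics.grab_frame("top"); c=im[130:290,230:410]; cv2.imwrite("pics/crop1.png",cv2.resize(c,None,fx=4,fy=4,interpolation=cv2.INTER_CUBIC)[:600,:,::-1])
im=optics.grab_frame("scene"); c=im[170:310,260:430]; cv2.imwrite("pics/crop2.png",cv2.resize(c,None,fx=4,fy=4,interpolation=cv2.INTER_CUBIC)[:,:,::-1])
for n in ["lamp","cup","toy","jar","lamp_pad","cup_coaster","toy_tile","organiser","board","warmer"]:
    for d in finder.pinpoint(n,"scene")[:3]: 
        r,c=d["location"]; print(n,round(d["confidence"],2),np.round([c,r],1),at_z("scene",c,r,0.012 if n in("lamp","cup","toy") else .008 if n not in("board","warmer","organiser") else 0))
E
```

```text
lamp 0.56 [316.2 233.8] [0.5397 0.0242 0.012 ]
cup 0.98 [358.2 207.6] [ 0.5881 -0.0554  0.012 ]
toy 0.92 [190.8 371. ] [0.2895 0.2581 0.012 ]
toy 0.86 [284.7 198.6] [0.6073 0.0829 0.012 ]
jar 0.91 [387.8 101.9] [ 0.7928 -0.1166  0.008 ]
jar 0.87 [324.5 191.2] [0.621  0.0076 0.008 ]
jar 0.72 [436.9 210. ] [ 0.5818 -0.2037  0.008 ]
lamp_pad 0.57 [317.2 233.6] [0.5404 0.0224 0.008 ]
cup_coaster 0.57 [354.3 211.7] [ 0.5809 -0.0482  0.008 ]
toy_tile 0.68 [287.4 197.8] [0.6094 0.0781 0.008 ]
toy_tile 0.27 [325.7 190.5] [0.6223 0.0053 0.008 ]
organiser 0.65 [324.6 193.8] [0.6173 0.0075 0.    ]
board 0.73 [169.  251.3] [0.5115 0.3047 0.    ]
board 0.72 [284.3 197.5] [0.6114 0.0846 0.    ]
warmer 0.67 [505.8 269.6] [ 0.4683 -0.3303  0.    ]
lamp 0.65 [331.6 241.6] [0.5384 0.0253 0.012 ]
cup 0.84 [311.5 266.8] [ 0.5833 -0.051   0.012 ]
toy 0.73 [371.3 255.5] [0.6162 0.0744 0.012 ]
toy 0.55 [362.3 163.4] [0.3168 0.2599 0.012 ]
toy 0.25 [330.2 245.1] [0.5464 0.0168 0.012 ]
jar 0.89 [340.3 363.3] [ 0.8028 -0.1232  0.008 ]
jar 0.76 [347.2 271.3] [0.6267 0.0074 0.008 ]
jar 0.64 [243.1 302.1] [ 0.5974 -0.2086  0.008 ]
lamp_pad 0.45 [330.6 243.5] [0.5389 0.0227 0.008 ]
lamp_pad 0.45 [311.5 269.9] [ 0.5875 -0.0534  0.008 ]
cup_coaster 0.53 [312.2 268.3] [ 0.5842 -0.0498  0.008 ]
cup_coaster 0.46 [347.6 271.6] [0.6278 0.0076 0.008 ]
toy_tile 0.55 [375.2 256. ] [0.6182 0.0834 0.008 ]
organiser 0.71 [348.5 271.7] [0.6226 0.0139 0.    ]
board 0.66 [422.  206.6] [0.5275 0.2884 0.    ]
warmer 0.73 [330.2 241.1] [0.5244 0.0311 0.    ]
warmer 0.46 [371.  254.6] [0.6038 0.0838 0.    ]
```

View pics/crop1.png

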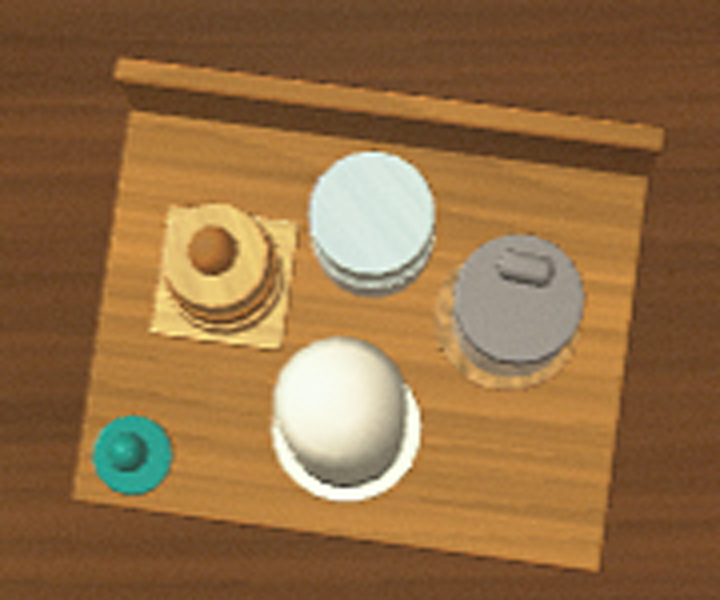

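View pics/crop2.png

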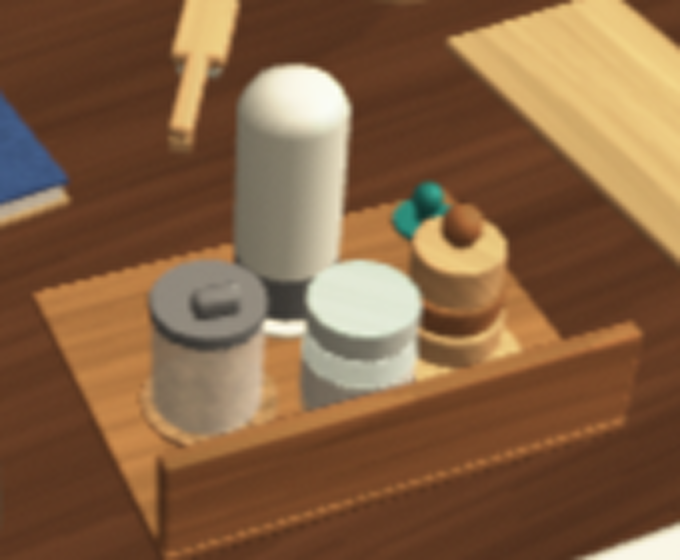

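```bash
python3 - <<'E'
from h import *
f=lambda u,v,z: at_z("top",230+u/4,130+v/4,z)[:2]
for n,a in dict(jar=(372,213,.082),cup=(519,299,.080),toydisc=(217,257,.075),ball=(212,250,.092),lamppad=(346,427,.012),fl=(75,498,.008),fr=(600,570,.008),tile1=(168,205,.012),tile2=(298,222,.012),tile3=(280,350,.012),tile4=(150,330,.012)).items(): print(n,f(*a))
t=np.mean([f(*a,.012) for a in [(168,205),(298,222),(280,350),(150,330)]],0);print("tile",t)
fl,fr=f(75,498,.008),f(600,570,.008); y=(fl-fr);print(np.linalg.norm(y));y/=np.linalg.norm(y);x=np.array([y[1],-y[0]]);yaw=np.arctan2(x[1],x[0]);print("yaw",yaw)
o=(fl+fr)/2+.14*x;print("org",o)
for l in [(-.025,.068),(-.025,-.068),(-.085,0)]: print(o+l[0]*x+l[1]*y)
g=lambda u,v,z:at_z("top",u,v,z)[:2]
b=[g(*a,.008) for a in [(141,178.5),(208,180.5),(201,322),(132.5,320.5)]];print("board",b,np.mean(b,0))
im=optics.grab_frame("top"); c=im[230:330,460:560]; cv2.imwrite("pics/crop3.png",cv2.resize(c,None,fx=6,fy=6,interpolation=cv2.INTER_CUBIC)[:,:,::-1])
st=telemetry.get_state();print(R.from_euler('xyz',st['ee_rot']).as_matrix())
E
```

```text
jar [0.6224 0.0098]
cup [ 0.5835 -0.0543]
toydisc [0.6051 0.0788]
ball [0.6053 0.0797]
lamppad [0.5341 0.0237]
fl [0.5028 0.1517]
fr [ 0.4658 -0.0939]
tile1 [0.641  0.1068]
tile2 [0.6318 0.0452]
tile3 [0.5709 0.0543]
tile4 [0.5814 0.1156]
tile [0.6063 0.0805]
0.24834610927570602
yaw -0.14969302829508963
org [0.6227 0.008 ]
[0.6081 0.079 ]
[ 0.5879 -0.0555]
[0.5387 0.0207]
board [array([0.6511, 0.358 ]), array([0.6452, 0.2294]), array([0.3783, 0.2409]), array([0.3825, 0.3692])] [0.5143 0.2994]
[[-0.      0.9611 -0.2762]
 [ 0.     -0.2762 -0.9611]
 [-1.     -0.     -0.    ]]
```

View pics/crop3.png

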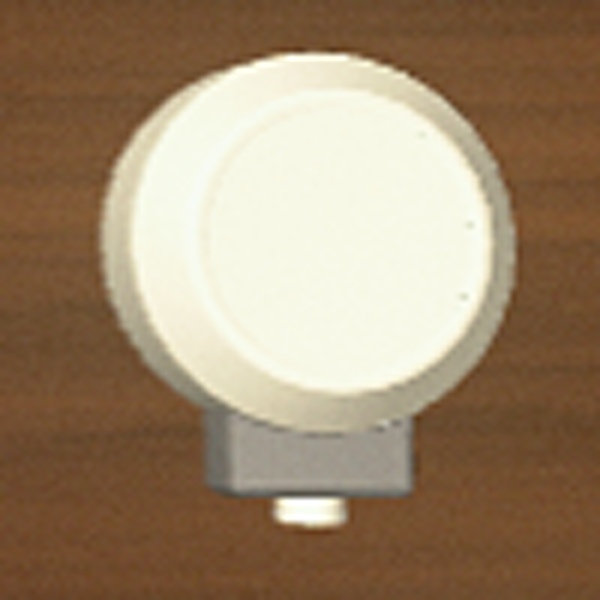

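Emit:
{"method": "play_rows", "body": {"steps": [{"gripper": 1,"tx": -0.4,"ax": -0.9},{"gripper": 1,"tx": -0.4,"ax": -0.9},{"gripper": 1,"tx": -0.2,"ax": -0.87},{"gripper": 1,"ty": 0.56,"tz": 1},{"gripper": 1,"ty": 0.56,"tz": 1},{"gripper": 1,"ty": 0.56,"tz": 1},{"gripper": 1,"ty": 0.56,"tz": 1},{"gripper": 1,"ty": 0.56,"tz": 1},{"gripper": 1,"ty": 0.56,"tz": 1},{"gripper": 1,"ty": 0.56,"tz": 1},{"gripper": 1,"ty": 0.56,"tz": 1},{"gripper": 1,"ty": 0.56,"tz": 1},{"gripper": 1,"ty": 0.56,"tz": 1},{"gripper": 1,"ty": 0.56,"tz": 1},{"gripper": 1,"ty": 0.56,"tz": 1},{"gripper": 1,"ty": 0.56,"tz": 1},{"gripper": 1,"ty": 0.56,"tz": 1},{"gripper": 1,"ty": 0.56,"tz": 1},{"gripper": 1,"ty": 0.56,"tz": 1}], "newtons": 20}}

```text
invalid input
```

Emit:
{"method": "play_rows", "body": {"steps": [{"gripper": 1.0,"tx": -0.4,"ty": 0.0,"tz": 0.0,"ax": -0.9,"ay": 0.0,"az": 0.0},{"gripper": 1.0,"tx": -0.4,"ty": 0.0,"tz": 0.0,"ax": -0.9,"ay": 0.0,"az": 0.0},{"gripper": 1.0,"tx": -0.2,"ty": 0.0,"tz": 0.0,"ax": -0.87,"ay": 0.0,"az": 0.0}], "newtons": 20}}

```text
t: 1.6
eef_pos: [0.1865, 0.6489, 0.4309]
ee_rot: [2.741, 1.57, 1.175]
force: [0.1, 0.5, 0.3]
width: 0.0874
```

Emit:
{"method": "play_rows", "body": {"steps": [{"gripper": 1,"tx": 0,"ty": 0.56,"tz": 1,"ax": 0,"ay": 0,"az": 0},{"gripper": 1,"tx": 0,"ty": 0.56,"tz": 1,"ax": 0,"ay": 0,"az": 0},{"gripper": 1,"tx": 0,"ty": 0.56,"tz": 1,"ax": 0,"ay": 0,"az": 0},{"gripper": 1,"tx": 0,"ty": 0.56,"tz": 1,"ax": 0,"ay": 0,"az": 0},{"gripper": 1,"tx": 0,"ty": 0.56,"tz": 1,"ax": 0,"ay": 0,"az": 0},{"gripper": 1,"tx": 0,"ty": 0.56,"tz": 1,"ax": 0,"ay": 0,"az": 0},{"gripper": 1,"tx": 0,"ty": 0.56,"tz": 1,"ax": 0,"ay": 0,"az": 0},{"gripper": 1,"tx": 0,"ty": 0.56,"tz": 1,"ax": 0,"ay": 0,"az": 0},{"gripper": 1,"tx": 0,"ty": 0.56,"tz": 1,"ax": 0,"ay": 0,"az": 0},{"gripper": 1,"tx": 0,"ty": 0.56,"tz": 1,"ax": 0,"ay": 0,"az": 0},{"gripper": 1,"tx": 0,"ty": 0.56,"tz": 1,"ax": 0,"ay": 0,"az": 0},{"gripper": 1,"tx": 0,"ty": 0.56,"tz": 1,"ax": 0,"ay": 0,"az": 0},{"gripper": 1,"tx": 0,"ty": 0.56,"tz": 1,"ax": 0,"ay": 0,"az": 0},{"gripper": 1,"tx": 0,"ty": 0.56,"tz": 1,"ax": 0,"ay": 0,"az": 0},{"gripper": 1,"tx": 0,"ty": 0.56,"tz": 1,"ax": 0,"ay": 0,"az": 0},{"gripper": 1,"tx": 0,"ty": 0.56,"tz": 1,"ax": 0,"ay": 0,"az": 0},{"gripper": 1,"tx": 0,"ty": 0.56,"tz": 1,"ax": 0,"ay": 0,"az": 0},{"gripper": 1,"tx": 0,"ty": 0.56,"tz": 1,"ax": 0,"ay": 0,"az": 0},{"gripper": 1,"tx": 0,"ty": 0.56,"tz": 1,"ax": 0,"ay": 0,"az": 0},{"gripper": 1,"tx": 0,"ty": 0.56,"tz": 1,"ax": 0,"ay": 0,"az": 0}]}}

```text
t: 3.27
eef_pos: [0.4667, 0.1473, 0.43]
ee_rot: [2.274, 1.57, 0.703]
force: [0.3, -0.2, -0.2]
width: 0.0878
```

Emit:
{"method": "play_rows", "body": {"steps": [{"gripper": 1,"tx": 0,"ty": 0.56,"tz": 1,"ax": 0,"ay": 0,"az": 0},{"gripper": 1,"tx": 0,"ty": 0.56,"tz": 1,"ax": 0,"ay": 0,"az": 0},{"gripper": 1,"tx": 0,"ty": 0.56,"tz": 1,"ax": 0,"ay": 0,"az": 0},{"gripper": 1,"tx": 0,"ty": 0.5,"tz": 1,"ax": 0,"ay": 0,"az": 0},{"gripper": 1,"tx": 0,"ty": 0.5,"tz": 1,"ax": 0,"ay": 0,"az": 0},{"gripper": 1,"tx": 0,"ty": 0,"tz": 0,"ax": 0,"ay": 0,"az": 0},{"gripper": 1,"tx": 0,"ty": 0,"tz": 0,"ax": 0,"ay": 0,"az": 0}]}}

```text
t: 3.85
eef_pos: [0.5337, 0.0224, 0.4294]
ee_rot: [-1.2, 1.57, -2.773]
force: [-0.6, 0.3, -0.4]
width: 0.0875
```

```bash
python3 - <<'E'
from h import *
st=telemetry.get_state();print(st['t'],st['eef_pos'],st['q'],R.from_euler('xyz',st['ee_rot']).as_matrix())
im=optics.grab_frame("wrist"); cv2.imwrite("pics/w1.png",im[:,:,::-1])
E
```

```text
3.85 [0.5337 0.0224 0.4294] [ 0.4092  0.1104 -0.259  -0.     -1.2019  1.1586] [[-0.0004  1.     -0.0029]
 [-0.0002 -0.0029 -1.    ]
 [-1.     -0.0004  0.0002]]
```

View pics/w1.png

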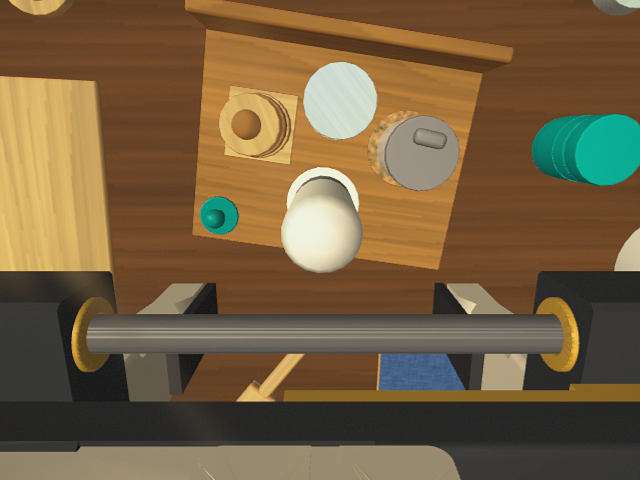

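```bash
python3 - <<'E'
from h import *
for n,a in dict(jar=(340.5,100.5,.082),cup=(422,153,.080),ball=(246,124,.086),lampdome=(321.5,232,.125),lamppad=(323,203,.012)).items(): print(n,at_z("wrist",*a))
t=[at_z("wrist",*a,.012) for a in [(231,86),(298,96),(290,164),(224,155)]];print("tile",np.mean(t,0))
# project predicted circles
im=optics.grab_frame("wrist").copy(); th=np.linspace(0,2*np.pi,60)
for (x,y),z,r in [((.5365,.0235),.012,.035),((.5365,.0235),.133,.028),((.6224,.0098),.082,.028),((.5835,-.0543),.080,.029),((.5835,-.0543),.012,.035),((.6055,.0795),.075,.024)]:
    p=proj("wrist",np.c_[x+r*np.cos(th),y+r*np.sin(th),z+0*th]); cv2.polylines(im,[p.astype(int)],True,(255,0,0),1)
cv2.imwrite("pics/w2.png",im[:300,150:500,::-1].repeat(2,0).repeat(2,1))
E
```

```text
jar [0.6238 0.0107 0.082 ]
cup [ 0.5854 -0.0524  0.08  ]
ball [0.6071 0.0809 0.086 ]
lampdome [0.5338 0.0249 0.125 ]
lamppad [0.5355 0.0243 0.012 ]
tile [0.6068 0.0809 0.012 ]
```

View pics/w2.png

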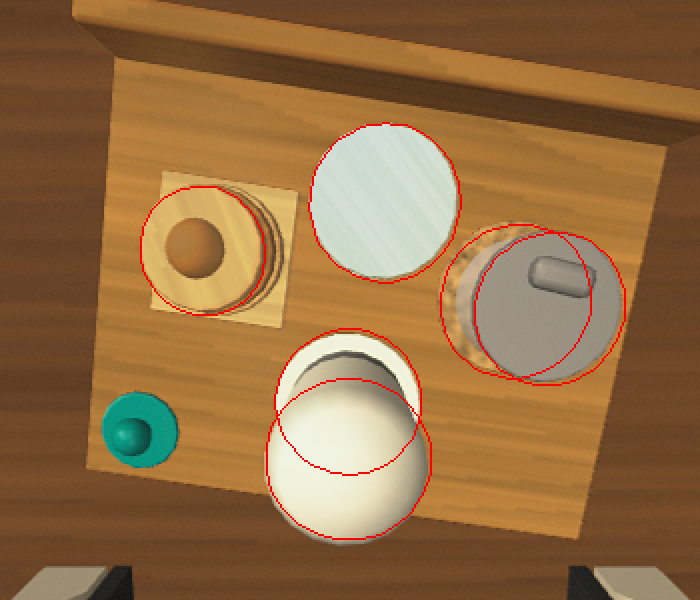

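The overlays fit: lamp (.536,.024), cup (.5845,-.053), toy (.606,.080), jar (.623,.010). Next I descend on the lamp.

Emit:
{"method": "play_rows", "body": {"steps": [{"gripper": 1,"tx": 1,"ty": 0.09,"tz": -0.08,"ax": 0,"ay": 0,"az": 0},{"gripper": 1,"tx": 1,"ty": 0,"tz": 0,"ax": 0,"ay": 0,"az": 0},{"gripper": 1,"tx": 1,"ty": 0,"tz": 0,"ax": 0,"ay": 0,"az": 0},{"gripper": 1,"tx": 1,"ty": 0,"tz": 0,"ax": 0,"ay": 0,"az": 0},{"gripper": 1,"tx": 1,"ty": 0,"tz": 0,"ax": 0,"ay": 0,"az": 0},{"gripper": 1,"tx": 0.7,"ty": 0,"tz": 0,"ax": 0,"ay": 0,"az": 0},{"gripper": 1,"tx": 0.4,"ty": 0,"tz": 0,"ax": 0,"ay": 0,"az": 0},{"gripper": 1,"tx": 0,"ty": 0,"tz": 0,"ax": 0,"ay": 0,"az": 0},{"gripper": 0.6,"tx": 0,"ty": 0,"tz": 0,"ax": 0,"ay": 0,"az": 0},{"gripper": 0.5,"tx": 0,"ty": 0,"tz": 0,"ax": 0,"ay": 0,"az": 0},{"gripper": 0.4,"tx": 0,"ty": 0,"tz": 0,"ax": 0,"ay": 0,"az": 0},{"gripper": 0.4,"tx": 0,"ty": 0,"tz": 0,"ax": 0,"ay": 0,"az": 0},{"gripper": 0.4,"tx": 0,"ty": 0,"tz": 0,"ax": 0,"ay": 0,"az": 0}], "newtons": 20}}

```text
t: 5.03
eef_pos: [0.5357, 0.0257, 0.278]
ee_rot: [1.955, 1.569, 0.384]
force: [0.6, -0.3, -0.5]
width: 0.0596
```

Emit:
{"method": "play_rows", "body": {"steps": [{"gripper": 0.4,"tx": 0,"ty": 0,"tz": 0,"ax": 0,"ay": 0,"az": 0},{"gripper": 0.4,"tx": 0,"ty": 0,"tz": 0,"ax": 0,"ay": 0,"az": 0},{"gripper": 0.4,"tx": 0,"ty": 0,"tz": 0,"ax": 0,"ay": 0,"az": 0}]}}

```text
t: 5.28
eef_pos: [0.5358, 0.0256, 0.2778]
ee_rot: [1.568, 1.57, -0.003]
force: [0.3, -0.4, 6.3]
width: 0.0561
```

Emit:
{"method": "play_rows", "body": {"steps": [{"gripper": 0.4,"tx": -0.6,"ty": 0,"tz": 0,"ax": 0,"ay": 0,"az": 0},{"gripper": 0.4,"tx": -0.8,"ty": 0,"tz": 0,"ax": 0,"ay": 0,"az": 0},{"gripper": 0.4,"tx": -0.8,"ty": -0.2,"tz": -0.5,"ax": 0,"ay": 0,"az": 0},{"gripper": 0.4,"tx": 0,"ty": -0.4,"tz": -1,"ax": 0,"ay": 0,"az": 0},{"gripper": 0.4,"tx": 0,"ty": -0.4,"tz": -1,"ax": 0,"ay": 0,"az": 0},{"gripper": 0.4,"tx": 0,"ty": -0.4,"tz": -1,"ax": 0,"ay": 0,"az": 0},{"gripper": 0.4,"tx": 0,"ty": -0.4,"tz": -1,"ax": 0,"ay": 0,"az": 0},{"gripper": 0.4,"tx": 0,"ty": -0.4,"tz": -1,"ax": 0,"ay": 0,"az": 0},{"gripper": 0.4,"tx": 0,"ty": -0.4,"tz": -1,"ax": 0,"ay": 0,"az": 0},{"gripper": 0.4,"tx": 0,"ty": -0.4,"tz": -1,"ax": 0,"ay": 0,"az": 0},{"gripper": 0.4,"tx": 0,"ty": -0.4,"tz": -1,"ax": 0,"ay": 0,"az": 0},{"gripper": 0.4,"tx": 0,"ty": -0.4,"tz": -1,"ax": 0,"ay": 0,"az": 0},{"gripper": 0.4,"tx": 0,"ty": -0.4,"tz": -1,"ax": 0,"ay": 0,"az": 0},{"gripper": 0.4,"tx": 0,"ty": 0,"tz": -0.5,"ax": 0,"ay": 0,"az": 0},{"gripper": 0.4,"tx": 0.6,"ty": 0,"tz": 0,"ax": 0,"ay": 0,"az": 0},{"gripper": 0.4,"tx": 0.8,"ty": 0,"tz": 0,"ax": 0,"ay": 0,"az": 0},{"gripper": 0.4,"tx": 0.6,"ty": 0,"tz": 0,"ax": 0,"ay": 0,"az": 0},{"gripper": 0.4,"tx": 0.2,"ty": 0,"tz": 0,"ax": 0,"ay": 0,"az": 0},{"gripper": 0.4,"tx": 0.1,"ty": 0,"tz": 0,"ax": 0,"ay": 0,"az": 0},{"gripper": 0.4,"tx": 0,"ty": 0,"tz": 0,"ax": 0,"ay": 0,"az": 0}]}}

```text
t: 6.95
eef_pos: [0.4308, 0.3003, 0.2746]
ee_rot: [-0.383, 1.569, -1.954]
force: [-0.0, 0.0, -1.8]
width: 0.0556
```

Emit:
{"method": "play_rows", "body": {"steps": [{"gripper": 0.4,"tx": 0.03,"ty": 0,"tz": 0,"ax": 0,"ay": 0,"az": 0},{"gripper": 0.4,"tx": 0,"ty": 0,"tz": 0,"ax": 0,"ay": 0,"az": 0},{"gripper": 0.75,"tx": 0,"ty": 0,"tz": 0,"ax": 0,"ay": 0,"az": 0},{"gripper": 0.9,"tx": 0,"ty": 0,"tz": 0,"ax": 0,"ay": 0,"az": 0},{"gripper": 1,"tx": 0,"ty": 0,"tz": 0,"ax": 0,"ay": 0,"az": 0},{"gripper": 1,"tx": 0,"ty": 0,"tz": 0,"ax": 0,"ay": 0,"az": 0},{"gripper": 1,"tx": 0,"ty": 0,"tz": 0,"ax": 0,"ay": 0,"az": 0}]}}

```text
t: 7.53
eef_pos: [0.4307, 0.3008, 0.2742]
ee_rot: [2.471, 1.57, 0.9]
force: [-0.2, -0.3, 0.2]
width: 0.083
```

Emit:
{"method": "play_rows", "body": {"steps": [{"gripper": 1,"tx": -0.6,"ty": 0,"tz": 0,"ax": 0,"ay": 0,"az": 0},{"gripper": 1,"tx": -1,"ty": 0,"tz": 0,"ax": 0,"ay": 0,"az": 0},{"gripper": 1,"tx": -1,"ty": 0,"tz": 0,"ax": 0,"ay": 0,"az": 0},{"gripper": 1,"tx": -1,"ty": 0,"tz": 0,"ax": 1,"ay": 0,"az": 0},{"gripper": 1,"tx": -0.4,"ty": 0,"tz": 0,"ax": 1,"ay": 0,"az": 0},{"gripper": 1,"tx": 0,"ty": 0,"tz": 0,"ax": 1,"ay": 0,"az": 0},{"gripper": 1,"tx": 0,"ty": 0,"tz": 0,"ax": 1,"ay": 0,"az": 0},{"gripper": 1,"tx": 0,"ty": 0,"tz": 0,"ax": 1,"ay": 0,"az": 0},{"gripper": 1,"tx": 0,"ty": 0,"tz": 0,"ax": 1,"ay": 0,"az": 0},{"gripper": 1,"tx": 0,"ty": 0,"tz": 0,"ax": 1,"ay": 0,"az": 0},{"gripper": 1,"tx": 0,"ty": 0,"tz": 0,"ax": 1,"ay": 0,"az": 0},{"gripper": 1,"tx": 0,"ty": 0,"tz": 0,"ax": 1,"ay": 0,"az": 0},{"gripper": 1,"tx": 0,"ty": 0,"tz": 0,"ax": 1,"ay": 0,"az": 0},{"gripper": 1,"tx": 0,"ty": 0,"tz": 0,"ax": 1,"ay": 0,"az": 0},{"gripper": 1,"tx": 0,"ty": 0,"tz": 0,"ax": 1,"ay": 0,"az": 0},{"gripper": 1,"tx": 0,"ty": 0,"tz": 0,"ax": 1,"ay": 0,"az": 0},{"gripper": 1,"tx": 0,"ty": 0,"tz": 0,"ax": 1,"ay": 0,"az": 0},{"gripper": 1,"tx": 0,"ty": 0,"tz": 0,"ax": 1,"ay": 0,"az": 0},{"gripper": 1,"tx": 0,"ty": 0,"tz": 0,"ax": 0,"ay": 0,"az": 0}]}}

```text
t: 9.12
eef_pos: [0.4306, 0.3006, 0.374]
ee_rot: [-1.507, 1.571, 1.629]
force: [0.1, 0.3, -0.4]
width: 0.0875
```

Emit:
{"method": "play_rows", "body": {"steps": [{"gripper": 1,"tx": 0,"ty": 1,"tz": -0.8,"ax": 0,"ay": 0,"az": 0},{"gripper": 1,"tx": 0,"ty": 1,"tz": -0.8,"ax": 0,"ay": 0,"az": 0},{"gripper": 1,"tx": 0,"ty": 1,"tz": -0.8,"ax": 0,"ay": 0,"az": 0},{"gripper": 1,"tx": 0,"ty": 1,"tz": -0.8,"ax": 0,"ay": 0,"az": 0},{"gripper": 1,"tx": 0,"ty": 1,"tz": -0.8,"ax": 0,"ay": 0,"az": 0},{"gripper": 1,"tx": 0,"ty": 1,"tz": -0.8,"ax": 0,"ay": 0,"az": 0},{"gripper": 1,"tx": 0,"ty": 1,"tz": -0.8,"ax": 0,"ay": 0,"az": 0},{"gripper": 1,"tx": 0,"ty": 1,"tz": -0.8,"ax": 0,"ay": 0,"az": 0},{"gripper": 1,"tx": 0,"ty": 0.8,"tz": -0.6,"ax": 0,"ay": 0,"az": 0},{"gripper": 1,"tx": 0,"ty": 0,"tz": 0,"ax": 0,"ay": 0,"az": 0},{"gripper": 1,"tx": 0,"ty": 0,"tz": 0,"ax": 0,"ay": 0,"az": 0}]}}

```text
t: 10.03
eef_pos: [0.6061, 0.0794, 0.3733]
ee_rot: [0.392, 1.57, -2.749]
force: [-0.8, 0.3, 0.0]
width: 0.0877
```

```bash
python3 - <<'E'
from h import *
st=telemetry.get_state();print(st['t'],st['eef_pos'],st['q'],R.from_euler('xyz',st['ee_rot']).as_matrix())
a=optics.grab_frame("wrist"); b=optics.grab_frame("scene")
cv2.imwrite("pics/w3.png",np.hstack([cv2.resize(a,(400,300)),cv2.resize(b,(400,300))])[:,:,::-1])
E
```

```text
10.0333 [0.6061 0.0794 0.3733] [ 0.4495  0.2768 -0.1794 -0.0001 -1.1155 -0.4491] [[-0.0008  0.0003 -1.    ]
 [-0.0003 -1.     -0.0003]
 [-1.      0.0003  0.0008]]
```

View pics/w3.png

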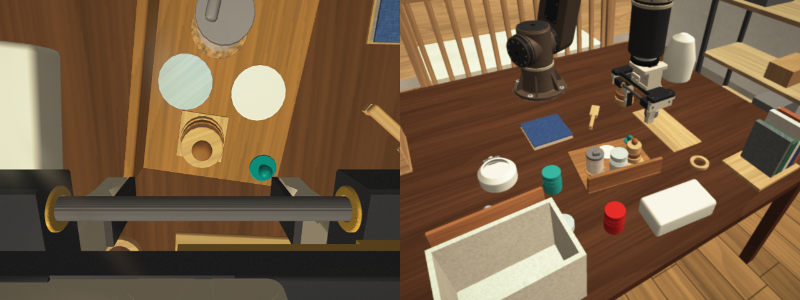

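```bash
python3 - <<'E'
from h import *
print(proj("scene",[[.606,.079,.195],[.43,.3,.008],[.43,.3,.14]]),proj("top",[[.43,.3,.143]]), proj("wrist",[[.606,.08,.075],[.606,.0803,.012]]))
b=optics.grab_frame("top"); cv2.imwrite("pics/t3.png",b[100:400,80:480,::-1])
E
```

```text
[[379.367  179.7954]
 [400.9299 182.0148]
 [408.4423 135.5175]] [[146.0686 295.7533]] [[323.5168 234.4873]
 [323.8189 216.809 ]]
```

View pics/t3.png

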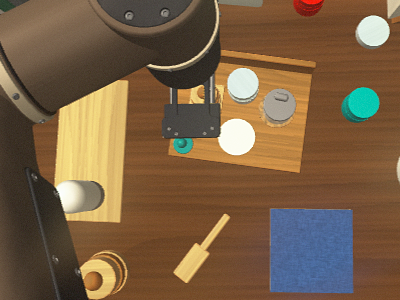

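Emit:
{"method": "play_rows", "body": {"steps": [{"gripper": 0.9,"tx": 1,"ty": -0.03,"tz": 0,"ax": 0,"ay": 0,"az": 0},{"gripper": 0.9,"tx": 1,"ty": 0,"tz": 0,"ax": 0,"ay": 0,"az": 0},{"gripper": 0.9,"tx": 1,"ty": 0,"tz": 0,"ax": 0,"ay": 0,"az": 0},{"gripper": 0.9,"tx": 1,"ty": 0,"tz": 0,"ax": 0,"ay": 0,"az": 0},{"gripper": 0.9,"tx": 1,"ty": 0,"tz": 0,"ax": 0,"ay": 0,"az": 0},{"gripper": 0.9,"tx": 0.6,"ty": 0,"tz": 0,"ax": 0,"ay": 0,"az": 0},{"gripper": 0.9,"tx": 0.2,"ty": 0,"tz": 0,"ax": 0,"ay": 0,"az": 0},{"gripper": 0.9,"tx": 0,"ty": 0,"tz": 0,"ax": 0,"ay": 0,"az": 0},{"gripper": 0.3,"tx": 0,"ty": 0,"tz": 0,"ax": 0,"ay": 0,"az": 0},{"gripper": 0.3,"tx": 0,"ty": 0,"tz": 0,"ax": 0,"ay": 0,"az": 0},{"gripper": 0.3,"tx": 0,"ty": 0,"tz": 0,"ax": 0,"ay": 0,"az": 0},{"gripper": 0.3,"tx": 0,"ty": 0,"tz": 0,"ax": 0,"ay": 0,"az": 0},{"gripper": 0.3,"tx": 0,"ty": 0,"tz": 0,"ax": 0,"ay": 0,"az": 0},{"gripper": 0.3,"tx": 0,"ty": 0,"tz": 0,"ax": 0,"ay": 0,"az": 0},{"gripper": 0.3,"tx": 0,"ty": 0,"tz": 0,"ax": 0,"ay": 0,"az": 0},{"gripper": 0.3,"tx": 0,"ty": 0,"tz": 0,"ax": 0,"ay": 0,"az": 0}], "newtons": 20}}

```text
t: 11.52
eef_pos: [0.6059, 0.0815, 0.2297]
ee_rot: [-2.879, 1.57, 0.263]
force: [-1.3, 1.0, 5.3]
width: 0.0476
```

Emit:
{"method": "play_rows", "body": {"steps": [{"gripper": 0.3,"tx": -0.6,"ty": 0,"tz": 0,"ax": 0,"ay": 0,"az": 0},{"gripper": 0.3,"tx": -0.8,"ty": 0,"tz": 0,"ax": 0,"ay": 0,"az": 0},{"gripper": 0.3,"tx": -0.6,"ty": 0,"tz": 0,"ax": -1,"ay": 0,"az": 0},{"gripper": 0.3,"tx": -0.4,"ty": 0,"tz": 0,"ax": -1,"ay": 0,"az": 0},{"gripper": 0.3,"tx": 0,"ty": 0,"tz": 0,"ax": -1,"ay": 0,"az": 0},{"gripper": 0.3,"tx": 0,"ty": 0,"tz": 0,"ax": -1,"ay": 0,"az": 0},{"gripper": 0.3,"tx": 0,"ty": 0,"tz": 0,"ax": -1,"ay": 0,"az": 0},{"gripper": 0.3,"tx": 0,"ty": 0,"tz": 0,"ax": -1,"ay": 0,"az": 0},{"gripper": 0.3,"tx": 0,"ty": 0,"tz": 0,"ax": -1,"ay": 0,"az": 0},{"gripper": 0.3,"tx": 0,"ty": 0,"tz": 0,"ax": -1,"ay": 0,"az": 0},{"gripper": 0.3,"tx": 0,"ty": 0,"tz": 0,"ax": -1,"ay": 0,"az": 0},{"gripper": 0.3,"tx": 0,"ty": 0,"tz": 0,"ax": -1,"ay": 0,"az": 0},{"gripper": 0.3,"tx": 0,"ty": 0,"tz": 0,"ax": -1,"ay": 0,"az": 0},{"gripper": 0.3,"tx": 0,"ty": 0,"tz": 0,"ax": -1,"ay": 0,"az": 0},{"gripper": 0.3,"tx": 0,"ty": 0,"tz": 0,"ax": -1,"ay": 0,"az": 0},{"gripper": 0.3,"tx": 0,"ty": 0,"tz": 0,"ax": -1,"ay": 0,"az": 0},{"gripper": 0.3,"tx": 0,"ty": 0,"tz": 0,"ax": -1,"ay": 0,"az": 0},{"gripper": 0.3,"tx": 0,"ty": 0,"tz": 0,"ax": 0,"ay": 0,"az": 0}]}}

```text
t: 13.02
eef_pos: [0.6053, 0.0813, 0.2884]
ee_rot: [-1.361, 1.57, -2.927]
force: [0.0, -0.4, -1.0]
width: 0.0477
```

Emit:
{"method": "play_rows", "body": {"steps": [{"gripper": 0.3,"tx": 0,"ty": 0,"tz": -0.5,"ax": 0,"ay": 0,"az": 0},{"gripper": 0.3,"tx": 0,"ty": 0,"tz": -1,"ax": 0,"ay": 0,"az": 0},{"gripper": 0.3,"tx": 0,"ty": 0,"tz": -1,"ax": 0,"ay": 0,"az": 0},{"gripper": 0.3,"tx": 0,"ty": 0,"tz": -1,"ax": 0,"ay": 0,"az": 0},{"gripper": 0.3,"tx": 0,"ty": 0,"tz": -1,"ax": 0,"ay": 0,"az": 0},{"gripper": 0.3,"tx": 0,"ty": 0,"tz": -1,"ax": 0,"ay": 0,"az": 0},{"gripper": 0.3,"tx": 0,"ty": 0,"tz": -1,"ax": 0,"ay": 0,"az": 0},{"gripper": 0.3,"tx": 0,"ty": 0,"tz": -1,"ax": 0,"ay": 0,"az": 0},{"gripper": 0.3,"tx": 0,"ty": 0,"tz": -0.9,"ax": 0,"ay": 0,"az": 0},{"gripper": 0.3,"tx": 0,"ty": 0,"tz": -0.4,"ax": 0,"ay": 0,"az": 0},{"gripper": 0.3,"tx": 0,"ty": 0,"tz": 0,"ax": 0,"ay": 0,"az": 0},{"gripper": 0.3,"tx": 0.8,"ty": 0,"tz": 0,"ax": 0,"ay": 0,"az": 0},{"gripper": 0.3,"tx": 0.8,"ty": 0,"tz": 0,"ax": 0,"ay": 0,"az": 0},{"gripper": 0.3,"tx": 0.5,"ty": 0,"tz": 0,"ax": 0,"ay": 0,"az": 0},{"gripper": 0.3,"tx": 0.3,"ty": 0,"tz": 0,"ax": 0,"ay": 0,"az": 0},{"gripper": 0.3,"tx": 0,"ty": 0,"tz": 0,"ax": 0,"ay": 0,"az": 0}]}}

```text
t: 14.35
eef_pos: [0.6052, 0.3006, 0.227]
ee_rot: [-0.885, 1.567, -2.457]
force: [-0.8, 0.1, -1.1]
width: 0.0472
```

Emit:
{"method": "play_rows", "body": {"steps": [{"gripper": 0.3,"tx": 0.05,"ty": 0,"tz": 0,"ax": 0,"ay": 0,"az": 0},{"gripper": 0.3,"tx": 0.02,"ty": 0,"tz": 0,"ax": 0,"ay": 0,"az": 0},{"gripper": 0.3,"tx": 0,"ty": 0,"tz": 0,"ax": 0,"ay": 0,"az": 0},{"gripper": 0.7,"tx": 0,"ty": 0,"tz": 0,"ax": 0,"ay": 0,"az": 0},{"gripper": 0.9,"tx": 0,"ty": 0,"tz": 0,"ax": 0,"ay": 0,"az": 0},{"gripper": 0.9,"tx": 0,"ty": 0,"tz": 0,"ax": 0,"ay": 0,"az": 0},{"gripper": 0.9,"tx": 0,"ty": 0,"tz": 0,"ax": 0,"ay": 0,"az": 0},{"gripper": 0.9,"tx": 0,"ty": 0,"tz": 0,"ax": 0,"ay": 0,"az": 0},{"gripper": 0.9,"tx": -0.6,"ty": 0,"tz": 0,"ax": 0,"ay": 0,"az": 0},{"gripper": 1,"tx": -1,"ty": 0,"tz": 0,"ax": 0,"ay": 0,"az": 0},{"gripper": 1,"tx": -1,"ty": 0,"tz": 0,"ax": 0,"ay": 0,"az": 0},{"gripper": 1,"tx": -1,"ty": 0,"tz": 0,"ax": 0,"ay": 0,"az": 0},{"gripper": 1,"tx": -1,"ty": 0,"tz": 0,"ax": 0,"ay": 0,"az": 0},{"gripper": 1,"tx": -1,"ty": 0,"tz": 0,"ax": 0,"ay": 0,"az": 0},{"gripper": 1,"tx": -0.3,"ty": 0,"tz": 0,"ax": 0,"ay": 0,"az": 0},{"gripper": 1,"tx": 0,"ty": 0,"tz": 0,"ax": 0,"ay": 0,"az": 0}]}}

```text
t: 15.68
eef_pos: [0.606, 0.3016, 0.3779]
ee_rot: [2.206, 1.566, 0.635]
force: [1.4, 0.4, -0.7]
width: 0.0879
```

Emit:
{"method": "play_rows", "body": {"steps": [{"gripper": 1,"tx": 0,"ty": 0,"tz": 0,"ax": 1,"ay": 0,"az": 0},{"gripper": 1,"tx": 0,"ty": 0,"tz": 0,"ax": 1,"ay": 0,"az": 0},{"gripper": 1,"tx": 0,"ty": 0,"tz": 0,"ax": 1,"ay": 0,"az": 0},{"gripper": 1,"tx": 0,"ty": 0,"tz": 0,"ax": 1,"ay": 0,"az": 0},{"gripper": 1,"tx": 0,"ty": 0,"tz": 0,"ax": 1,"ay": 0,"az": 0},{"gripper": 1,"tx": 0,"ty": 0,"tz": 0,"ax": 1,"ay": 0,"az": 0},{"gripper": 1,"tx": 0,"ty": 0,"tz": 0,"ax": 1,"ay": 0,"az": 0},{"gripper": 1,"tx": 0,"ty": 0,"tz": 0,"ax": 1,"ay": 0,"az": 0},{"gripper": 1,"tx": 0,"ty": 0,"tz": 0,"ax": 1,"ay": 0,"az": 0},{"gripper": 1,"tx": 0,"ty": 0,"tz": 0,"ax": 1,"ay": 0,"az": 0},{"gripper": 1,"tx": 0,"ty": 0,"tz": 0,"ax": 1,"ay": 0,"az": 0},{"gripper": 1,"tx": 0,"ty": 0,"tz": 0,"ax": 1,"ay": 0,"az": 0},{"gripper": 1,"tx": 0,"ty": 0,"tz": 0,"ax": 1,"ay": 0,"az": 0},{"gripper": 1,"tx": 0,"ty": 0,"tz": 0,"ax": 1,"ay": 0,"az": 0},{"gripper": 1,"tx": 0,"ty": 0,"tz": 0,"ax": 1,"ay": 0,"az": 0},{"gripper": 1,"tx": 0,"ty": 0,"tz": 0,"ax": 0,"ay": 0,"az": 0}]}}

```text
t: 17.02
eef_pos: [0.6053, 0.3013, 0.3729]
ee_rot: [0.574, 1.568, -2.573]
force: [-0.0, 0.6, 0.1]
width: 0.0875
```

Emit:
{"method": "play_rows", "body": {"steps": [{"gripper": 1,"tx": 0,"ty": 1,"tz": 0,"ax": 0,"ay": 0,"az": 0},{"gripper": 1,"tx": 0,"ty": 1,"tz": 0,"ax": 0,"ay": 0,"az": 0},{"gripper": 1,"tx": 0,"ty": 1,"tz": 0,"ax": 0,"ay": 0,"az": 0},{"gripper": 1,"tx": 0,"ty": 1,"tz": 0,"ax": 0,"ay": 0,"az": 0},{"gripper": 1,"tx": 0,"ty": 1,"tz": 0,"ax": 0,"ay": 0,"az": 0},{"gripper": 1,"tx": 0,"ty": 1,"tz": 0.1,"ax": 0,"ay": 0,"az": 0},{"gripper": 1,"tx": 0,"ty": 1,"tz": 0.1,"ax": 0,"ay": 0,"az": 0},{"gripper": 1,"tx": 0,"ty": 1,"tz": 0.1,"ax": 0,"ay": 0,"az": 0},{"gripper": 1,"tx": 0,"ty": 1,"tz": 0.1,"ax": 0,"ay": 0,"az": 0},{"gripper": 1,"tx": 0,"ty": 1,"tz": 0.1,"ax": 0,"ay": 0,"az": 0},{"gripper": 1,"tx": 0,"ty": 1,"tz": 0.1,"ax": 0,"ay": 0,"az": 0},{"gripper": 1,"tx": 0,"ty": 1,"tz": 0.1,"ax": 0,"ay": 0,"az": 0},{"gripper": 1,"tx": 0,"ty": 1,"tz": 0.1,"ax": 0,"ay": 0,"az": 0},{"gripper": 1,"tx": 0,"ty": 0.9,"tz": 0.06,"ax": 0,"ay": 0,"az": 0},{"gripper": 1,"tx": 0,"ty": 0.3,"tz": 0,"ax": 0,"ay": 0,"az": 0},{"gripper": 1,"tx": 0,"ty": 0,"tz": 0,"ax": 0,"ay": 0,"az": 0},{"gripper": 1,"tx": 0,"ty": 0,"tz": 0,"ax": 0,"ay": 0,"az": 0}]}}

```text
t: 18.43
eef_pos: [0.584, -0.0538, 0.3741]
ee_rot: [-0.06, 1.57, 3.082]
force: [0.0, 0.4, -1.1]
width: 0.0874
```

```bash
python3 - <<'E'
from h import *
st=telemetry.get_state();print(st['t'],st['eef_pos'],R.from_euler('xyz',st['ee_rot']).as_matrix())
a=optics.grab_frame("wrist").copy(); 
th=np.linspace(0,2*np.pi,60)
for (x,y),z,r in [((.5845,-.0533),.080,.029),((.5845,-.0533),.012,.035)]:
    p=proj("wrist",np.c_[x+r*np.cos(th),y+r*np.sin(th),z+0*th],st); cv2.polylines(a,[p.astype(int)],True,(255,0,0),1)
b=optics.grab_frame("scene")
cv2.imwrite("pics/w4.png",np.hstack([cv2.resize(a,(400,300)),cv2.resize(b,(400,300))])[:,:,::-1])
E
```

```text
18.4333 [ 0.584  -0.0538  0.3741] [[-0.0007  0.0007 -1.    ]
 [ 0.     -1.     -0.0007]
 [-1.     -0.      0.0007]]
```

View pics/w4.png

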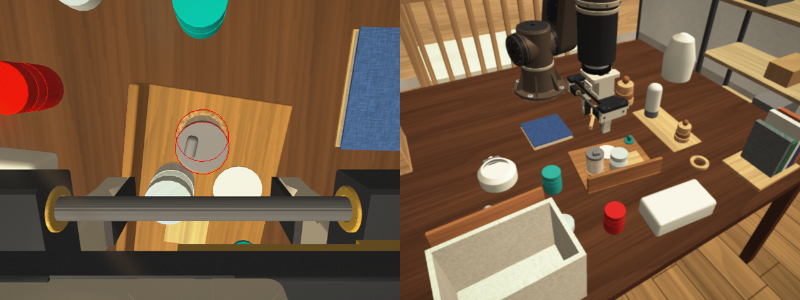

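Emit:
{"method": "play_rows", "body": {"steps": [{"gripper": 0.9,"tx": 1,"ty": 0,"tz": 0,"ax": 0,"ay": 0,"az": 0},{"gripper": 0.9,"tx": 1,"ty": 0,"tz": 0,"ax": 0,"ay": 0,"az": 0},{"gripper": 0.9,"tx": 1,"ty": 0,"tz": 0,"ax": 0,"ay": 0,"az": 0},{"gripper": 0.9,"tx": 1,"ty": 0,"tz": 0,"ax": 0,"ay": 0,"az": 0},{"gripper": 0.9,"tx": 1,"ty": 0,"tz": 0,"ax": 0,"ay": 0,"az": 0},{"gripper": 0.9,"tx": 0.9,"ty": 0,"tz": 0,"ax": 0,"ay": 0,"az": 0},{"gripper": 0.9,"tx": 0.46,"ty": 0,"tz": 0,"ax": 0,"ay": 0,"az": 0},{"gripper": 0.9,"tx": 0,"ty": 0,"tz": 0,"ax": 0,"ay": 0,"az": 0},{"gripper": 0.4,"tx": 0,"ty": 0,"tz": 0,"ax": 0,"ay": 0,"az": 0},{"gripper": 0.4,"tx": 0,"ty": 0,"tz": 0,"ax": 0,"ay": 0,"az": 0},{"gripper": 0.4,"tx": 0,"ty": 0,"tz": 0,"ax": 0,"ay": 0,"az": 0},{"gripper": 0.4,"tx": 0,"ty": 0,"tz": 0,"ax": 0,"ay": 0,"az": 0},{"gripper": 0.4,"tx": 0,"ty": 0,"tz": 0,"ax": 0,"ay": 0,"az": 0},{"gripper": 0.4,"tx": 0,"ty": 0,"tz": 0,"ax": 0,"ay": 0,"az": 0},{"gripper": 0.4,"tx": 0,"ty": 0,"tz": 0,"ax": 0,"ay": 0,"az": 0}], "newtons": 20}}

```text
t: 19.78
eef_pos: [0.5846, -0.0534, 0.217]
ee_rot: [-3.011, 1.568, 0.131]
force: [0.2, 1.1, 6.6]
width: 0.0575
```

Emit:
{"method": "play_rows", "body": {"steps": [{"gripper": 0.4,"tx": -0.6,"ty": 0,"tz": 0,"ax": 0,"ay": 0,"az": 0},{"gripper": 0.4,"tx": -0.9,"ty": 0,"tz": 0,"ax": 0,"ay": 0,"az": 0},{"gripper": 0.4,"tx": -0.9,"ty": 0,"tz": 0,"ax": -1,"ay": 0,"az": 0},{"gripper": 0.4,"tx": -0.9,"ty": 0,"tz": 0,"ax": -1,"ay": 0,"az": 0},{"gripper": 0.4,"tx": -0.3,"ty": 0,"tz": 0,"ax": -1,"ay": 0,"az": 0},{"gripper": 0.4,"tx": 0,"ty": 0,"tz": 0,"ax": -1,"ay": 0,"az": 0},{"gripper": 0.4,"tx": 0,"ty": 0,"tz": 0,"ax": -1,"ay": 0,"az": 0},{"gripper": 0.4,"tx": 0,"ty": 0,"tz": 0,"ax": -1,"ay": 0,"az": 0},{"gripper": 0.4,"tx": 0,"ty": 0,"tz": 0,"ax": -1,"ay": 0,"az": 0},{"gripper": 0.4,"tx": 0,"ty": 0,"tz": 0,"ax": -1,"ay": 0,"az": 0},{"gripper": 0.4,"tx": 0,"ty": 0,"tz": 0,"ax": -1,"ay": 0,"az": 0},{"gripper": 0.4,"tx": 0,"ty": 0,"tz": 0,"ax": -1,"ay": 0,"az": 0},{"gripper": 0.4,"tx": 0,"ty": 0,"tz": 0,"ax": -1,"ay": 0,"az": 0},{"gripper": 0.4,"tx": 0,"ty": 0,"tz": 0,"ax": -1,"ay": 0,"az": 0},{"gripper": 0.4,"tx": 0,"ty": 0,"tz": 0,"ax": -1,"ay": 0,"az": 0},{"gripper": 0.4,"tx": 0,"ty": 0,"tz": 0,"ax": -1,"ay": 0,"az": 0},{"gripper": 0.4,"tx": 0,"ty": 0,"tz": 0,"ax": -1,"ay": 0,"az": 0},{"gripper": 0.4,"tx": 0,"ty": 0,"tz": 0,"ax": 0,"ay": 0,"az": 0}]}}

```text
t: 21.28
eef_pos: [0.5837, -0.0537, 0.3056]
ee_rot: [-1.789, 1.57, 2.928]
force: [0.5, 0.7, -0.7]
width: 0.0575
```

Emit:
{"method": "play_rows", "body": {"steps": [{"gripper": 0.4,"tx": 0,"ty": 0,"tz": -0.5,"ax": 0,"ay": 0,"az": 0},{"gripper": 0.4,"tx": 0,"ty": -0.2,"tz": -1,"ax": 0,"ay": 0,"az": 0},{"gripper": 0.4,"tx": 0,"ty": -0.2,"tz": -1,"ax": 0,"ay": 0,"az": 0},{"gripper": 0.4,"tx": 0,"ty": -0.2,"tz": -1,"ax": 0,"ay": 0,"az": 0},{"gripper": 0.4,"tx": 0,"ty": -0.2,"tz": -1,"ax": 0,"ay": 0,"az": 0},{"gripper": 0.4,"tx": 0,"ty": -0.3,"tz": -1,"ax": 0,"ay": 0,"az": 0},{"gripper": 0.4,"tx": 0,"ty": -0.3,"tz": -1,"ax": 0,"ay": 0,"az": 0},{"gripper": 0.4,"tx": 0,"ty": -0.3,"tz": -1,"ax": 0,"ay": 0,"az": 0},{"gripper": 0.4,"tx": 0,"ty": -0.2,"tz": -1,"ax": 0,"ay": 0,"az": 0},{"gripper": 0.4,"tx": 0,"ty": -0.2,"tz": -1,"ax": 0,"ay": 0,"az": 0},{"gripper": 0.4,"tx": 0,"ty": -0.2,"tz": -1,"ax": 0,"ay": 0,"az": 0},{"gripper": 0.4,"tx": 0,"ty": -0.2,"tz": -1,"ax": 0,"ay": 0,"az": 0},{"gripper": 0.4,"tx": 0,"ty": -0.2,"tz": -1,"ax": 0,"ay": 0,"az": 0},{"gripper": 0.4,"tx": 0,"ty": 0,"tz": -1,"ax": 0,"ay": 0,"az": 0},{"gripper": 0.4,"tx": 0,"ty": 0,"tz": -0.6,"ax": 0,"ay": 0,"az": 0},{"gripper": 0.4,"tx": 0,"ty": 0,"tz": 0,"ax": 0,"ay": 0,"az": 0}]}}

```text
t: 22.62
eef_pos: [0.5164, 0.302, 0.3056]
ee_rot: [2.328, 1.57, 0.757]
force: [0.2, -0.4, -1.0]
width: 0.0574
```

Emit:
{"method": "play_rows", "body": {"steps": [{"gripper": 0.4,"tx": 0.9,"ty": 0,"tz": 0,"ax": 0,"ay": 0,"az": 0},{"gripper": 0.4,"tx": 0.9,"ty": 0,"tz": 0,"ax": 0,"ay": 0,"az": 0},{"gripper": 0.4,"tx": 0.9,"ty": 0,"tz": 0,"ax": 0,"ay": 0,"az": 0},{"gripper": 0.4,"tx": 0.6,"ty": 0,"tz": 0,"ax": 0,"ay": 0,"az": 0},{"gripper": 0.4,"tx": 0.3,"ty": 0,"tz": 0,"ax": 0,"ay": 0,"az": 0},{"gripper": 0.4,"tx": 0.1,"ty": 0,"tz": 0,"ax": 0,"ay": 0,"az": 0},{"gripper": 0.4,"tx": 0,"ty": 0,"tz": 0,"ax": 0,"ay": 0,"az": 0}]}}

```text
t: 23.2
eef_pos: [0.5166, 0.2984, 0.2133]
ee_rot: [-0.486, 1.57, -2.058]
force: [0.4, 0.9, -1.7]
width: 0.057
```

Emit:
{"method": "play_rows", "body": {"steps": [{"gripper": 0.4,"tx": 0.05,"ty": 0,"tz": 0,"ax": 0,"ay": 0,"az": 0},{"gripper": 0.4,"tx": 0,"ty": 0,"tz": 0,"ax": 0,"ay": 0,"az": 0},{"gripper": 0.7,"tx": 0,"ty": 0,"tz": 0,"ax": 0,"ay": 0,"az": 0},{"gripper": 0.9,"tx": 0,"ty": 0,"tz": 0,"ax": 0,"ay": 0,"az": 0},{"gripper": 0.9,"tx": 0,"ty": 0,"tz": 0,"ax": 0,"ay": 0,"az": 0},{"gripper": 0.9,"tx": 0,"ty": 0,"tz": 0,"ax": 0,"ay": 0,"az": 0},{"gripper": 0.9,"tx": 0,"ty": 0,"tz": 0,"ax": 0,"ay": 0,"az": 0},{"gripper": 1,"tx": -0.6,"ty": 0,"tz": 0,"ax": 0,"ay": 0,"az": 0},{"gripper": 1,"tx": -1,"ty": 0,"tz": 0,"ax": 0,"ay": 0,"az": 0},{"gripper": 1,"tx": -1,"ty": 0,"tz": 0,"ax": 0,"ay": 0,"az": 0},{"gripper": 1,"tx": -1,"ty": 0,"tz": 0,"ax": 0,"ay": 0,"az": 0},{"gripper": 1,"tx": -1,"ty": 0,"tz": 0,"ax": 0,"ay": 0,"az": 0},{"gripper": 1,"tx": -1,"ty": 0,"tz": 0,"ax": 0,"ay": 0,"az": 0},{"gripper": 1,"tx": -1,"ty": 0,"tz": 0,"ax": 0,"ay": 0,"az": 0},{"gripper": 1,"tx": 0,"ty": 0,"tz": 0,"ax": 0,"ay": 0,"az": 0},{"gripper": 1,"tx": 0,"ty": 0,"tz": 0,"ax": 0,"ay": 0,"az": 0}]}}

```text
t: 24.53
eef_pos: [0.5167, 0.2991, 0.3786]
ee_rot: [2.416, 1.567, 0.845]
force: [0.4, 0.6, -1.9]
width: 0.0877
```

```bash
python3 - <<'E'
from h import *
st=telemetry.get_state();print(st['t'],st['eef_pos'],R.from_euler('xyz',st['ee_rot']).as_matrix())
a=optics.grab_frame("wrist"); b=optics.grab_frame("scene")
cv2.imwrite("pics/w5.png",np.hstack([cv2.resize(a,(400,300)),cv2.resize(b,(400,300))])[:,:,::-1])
print([telemetry.get_state()['eef_pos'] for _ in range(3)])
E
```

```text
24.5333 [0.5167 0.2991 0.3786] [[ 0.0023  1.     -0.0001]
 [ 0.0026 -0.0001 -1.    ]
 [-1.      0.0023 -0.0026]]
[array([0.5163, 0.2987, 0.3762]), array([0.5163, 0.2987, 0.3762]), array([0.5163, 0.2987, 0.3762])]
```

View pics/w5.png

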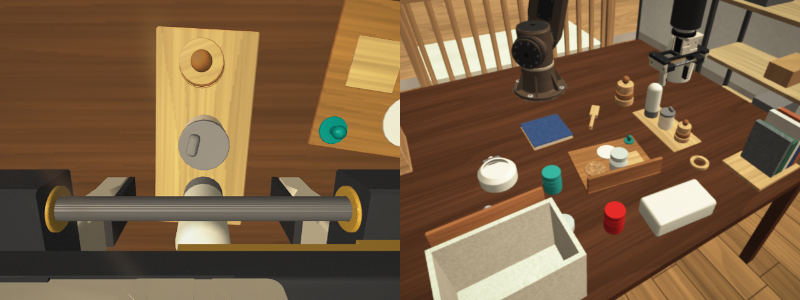

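Emit:
{"method": "play_rows", "body": {"steps": [{"gripper": 1,"tx": 0,"ty": 0.37,"tz": 1,"ax": 0,"ay": 0,"az": 0},{"gripper": 1,"tx": 0,"ty": 0.37,"tz": 1,"ax": 0,"ay": 0,"az": 0},{"gripper": 1,"tx": 0,"ty": 0.37,"tz": 1,"ax": 0,"ay": 0,"az": 0},{"gripper": 1,"tx": 0,"ty": 0.37,"tz": 1,"ax": 0,"ay": 0,"az": 0},{"gripper": 1,"tx": 0,"ty": 0.37,"tz": 1,"ax": 0,"ay": 0,"az": 0},{"gripper": 1,"tx": 0,"ty": 0.37,"tz": 1,"ax": 0,"ay": 0,"az": 0},{"gripper": 1,"tx": 0,"ty": 0.37,"tz": 1,"ax": 0,"ay": 0,"az": 0},{"gripper": 1,"tx": 0,"ty": 0.37,"tz": 1,"ax": 0,"ay": 0,"az": 0},{"gripper": 1,"tx": 0,"ty": 0.37,"tz": 1,"ax": 0,"ay": 0,"az": 0},{"gripper": 1,"tx": 0,"ty": 0.37,"tz": 1,"ax": 0,"ay": 0,"az": 0},{"gripper": 1,"tx": 0,"ty": 0.37,"tz": 1,"ax": 0,"ay": 0,"az": 0},{"gripper": 1,"tx": 0,"ty": 0.2,"tz": 0.54,"ax": 0,"ay": 0,"az": 0},{"gripper": 1,"tx": 0,"ty": 0,"tz": 0,"ax": 0,"ay": 0,"az": 0},{"gripper": 1,"tx": 0,"ty": 0,"tz": 0,"ax": 0,"ay": 0,"az": 0}]}}

```text
t: 25.8
eef_pos: [0.6232, 0.0098, 0.3755]
ee_rot: [-1.378, 1.569, -2.951]
force: [0.3, 0.5, 0.6]
width: 0.0877
```

```bash
python3 - <<'E'
from h import *
st=telemetry.get_state();print(st['t'],st['eef_pos'],R.from_euler('xyz',st['ee_rot']).as_matrix())
a=optics.grab_frame("wrist").copy()
th=np.linspace(0,2*np.pi,60)
for (x,y),z,r in [((.623,.0102),.082,.028)]:
    p=proj("wrist",np.c_[x+r*np.cos(th),y+r*np.sin(th),z+0*th],st); cv2.polylines(a,[p.astype(int)],True,(255,0,0),1)
cv2.imwrite("pics/w6.png",a[:,:,::-1])
E
```

```text
25.8 [0.6232 0.0098 0.3755] [[-0.0022  1.     -0.002 ]
 [-0.0004 -0.002  -1.    ]
 [-1.     -0.0022  0.0004]]
```

View pics/w6.png

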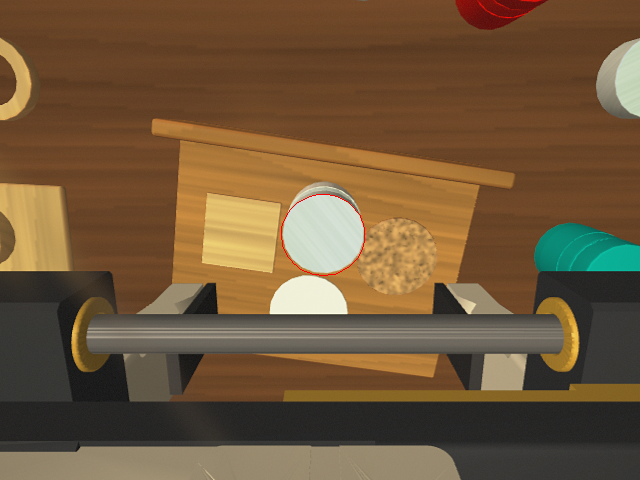

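```bash
python3 - <<'E'
from h import *
print("coaster",at_z("wrist",398,256,.012)); print("tile",np.mean([at_z("wrist",*a,.012) for a in [(205,193),(281,204),(273,273),(202,262)]],0))
E
```

```text
coaster [ 0.5877 -0.0528  0.012 ]
tile [0.6076 0.0811 0.012 ]
```

Emit:
{"method": "play_rows", "body": {"steps": [{"gripper": 1,"tx": 1,"ty": 0,"tz": 0,"ax": 0,"ay": 0,"az": 0},{"gripper": 1,"tx": 1,"ty": 0,"tz": 0,"ax": 0,"ay": 0,"az": 0},{"gripper": 1,"tx": 1,"ty": 0,"tz": 0,"ax": 0,"ay": 0,"az": 0},{"gripper": 1,"tx": 1,"ty": 0,"tz": 0,"ax": 0,"ay": 0,"az": 0},{"gripper": 1,"tx": 1,"ty": 0,"tz": 0,"ax": 0,"ay": 0,"az": 0},{"gripper": 1,"tx": 0.9,"ty": 0,"tz": 0,"ax": 0,"ay": 0,"az": 0},{"gripper": 1,"tx": 0.35,"ty": 0,"tz": 0,"ax": 0,"ay": 0,"az": 0},{"gripper": 1,"tx": 0,"ty": 0,"tz": 0,"ax": 0,"ay": 0,"az": 0},{"gripper": 0.4,"tx": 0,"ty": 0,"tz": 0,"ax": 0,"ay": 0,"az": 0},{"gripper": 0.4,"tx": 0,"ty": 0,"tz": 0,"ax": 0,"ay": 0,"az": 0},{"gripper": 0.4,"tx": 0,"ty": 0,"tz": 0,"ax": 0,"ay": 0,"az": 0},{"gripper": 0.4,"tx": 0,"ty": 0,"tz": 0,"ax": 0,"ay": 0,"az": 0},{"gripper": 0.4,"tx": 0,"ty": 0,"tz": 0,"ax": 0,"ay": 0,"az": 0},{"gripper": 0.4,"tx": 0,"ty": 0,"tz": 0,"ax": 0,"ay": 0,"az": 0},{"gripper": 0.4,"tx": 0,"ty": 0,"tz": 0,"ax": 0,"ay": 0,"az": 0},{"gripper": 0.4,"tx": 0,"ty": 0,"tz": 0,"ax": 0,"ay": 0,"az": 0}], "newtons": 25}}

```text
t: 27.18
eef_pos: [0.6235, 0.0105, 0.2215]
ee_rot: [1.753, 1.57, 0.182]
force: [-1.8, 1.1, 6.1]
width: 0.0554
```

Emit:
{"method": "play_rows", "body": {"steps": [{"gripper": 0.4,"tx": -0.6,"ty": 0,"tz": 0,"ax": 0,"ay": 0,"az": 0},{"gripper": 0.4,"tx": -1,"ty": 0,"tz": 0,"ax": 0,"ay": 0,"az": 0},{"gripper": 0.4,"tx": -1,"ty": 0,"tz": 0,"ax": 0,"ay": 0,"az": 0},{"gripper": 0.4,"tx": -1,"ty": 0,"tz": 0,"ax": 0,"ay": 0,"az": 0},{"gripper": 0.4,"tx": -0.4,"ty": -0.3,"tz": 0.5,"ax": 0,"ay": 0,"az": 0},{"gripper": 0.4,"tx": 0,"ty": -0.7,"tz": 1,"ax": 0,"ay": 0,"az": 0},{"gripper": 0.4,"tx": 0,"ty": -0.7,"tz": 1,"ax": 0,"ay": 0,"az": 0},{"gripper": 0.4,"tx": 0,"ty": -0.7,"tz": 1,"ax": 0,"ay": 0,"az": 0},{"gripper": 0.4,"tx": 0,"ty": -0.7,"tz": 1,"ax": 0,"ay": 0,"az": 0},{"gripper": 0.4,"tx": 0,"ty": -0.7,"tz": 1,"ax": 0,"ay": 0,"az": 0},{"gripper": 0.4,"tx": 0,"ty": -0.7,"tz": 1,"ax": 0,"ay": 0,"az": 0},{"gripper": 0.4,"tx": 0,"ty": -0.7,"tz": 1,"ax": 0,"ay": 0,"az": 0},{"gripper": 0.4,"tx": 0,"ty": -0.7,"tz": 1,"ax": 0,"ay": 0,"az": 0},{"gripper": 0.4,"tx": 0,"ty": -0.7,"tz": 1,"ax": 0,"ay": 0,"az": 0},{"gripper": 0.4,"tx": 0,"ty": -0.7,"tz": 1,"ax": 0,"ay": 0,"az": 0},{"gripper": 0.4,"tx": 0,"ty": -0.7,"tz": 1,"ax": 0,"ay": 0,"az": 0},{"gripper": 0.4,"tx": 0,"ty": -0.7,"tz": 1,"ax": 0,"ay": 0,"az": 0},{"gripper": 0.4,"tx": 0,"ty": -0.3,"tz": 1,"ax": 0,"ay": 0,"az": 0},{"gripper": 0.4,"tx": 0,"ty": 0,"tz": 0,"ax": 0,"ay": 0,"az": 0},{"gripper": 0.4,"tx": 0,"ty": 0,"tz": 0,"ax": 0,"ay": 0,"az": 0}]}}

```text
t: 28.85
eef_pos: [0.3968, -0.3281, 0.3199]
ee_rot: [-2.103, 1.569, 2.606]
force: [-0.3, -0.2, -2.9]
width: 0.0557
```

```bash
python3 - <<'E'
from h import *
st=telemetry.get_state();print(st['t'],st['eef_pos'],R.from_euler('xyz',st['ee_rot']).as_matrix())
a=optics.grab_frame("wrist").copy()
cv2.imwrite("pics/w7.png",a[:,:,::-1])
E
```

```text
28.85 [ 0.3968 -0.3281  0.3199] [[-0.0012  1.     -0.0034]
 [ 0.0007 -0.0034 -1.    ]
 [-1.     -0.0012 -0.0007]]
```

View pics/w7.png

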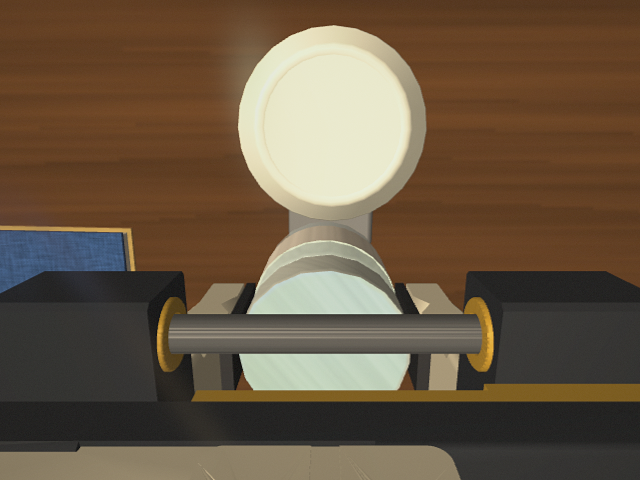

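```bash
python3 - <<'E'
from h import *
a=cv2.imread("pics/w7.png")[10:240,220:450]; g=cv2.createCLAHE(8,(4,4)).apply(cv2.cvtColor(a,cv2.COLOR_BGR2GRAY)); cv2.imwrite("pics/w7c.png",cv2.resize(g,(598,598)))
st=telemetry.get_state()
for p in [(332,123,.05),(336.5,128.5,.05),(336.5,128.5,.025),(336.5,128.5,.045)]: print(p,at_z("wrist",*p,st))
for x0,x1,y,z in [(238,426,123,.05),(262,411,128,.05),(262,411,128,.025)]: print(at_z("wrist",x0,y,z)-at_z("wrist",x1,y,z))
E
```

```text
(332, 123, 0.05) [ 0.4699 -0.3321  0.05  ]
(336.5, 128.5, 0.05) [ 0.4668 -0.3347  0.05  ]
(336.5, 128.5, 0.025) [ 0.467  -0.3354  0.025 ]
(336.5, 128.5, 0.045) [ 0.4669 -0.3349  0.045 ]
[0.0003 0.1077 0.    ]
[ 0.0003  0.0856 -0.    ]
[0.0003 0.0942 0.    ]
```

View pics/w7c.png

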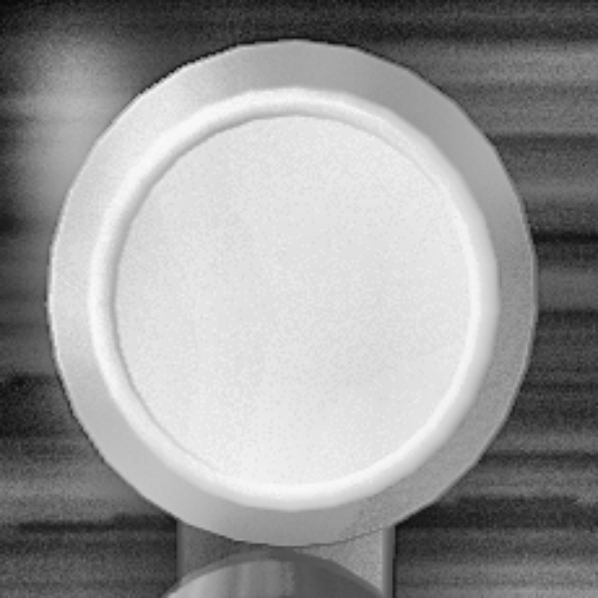

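Emit:
{"method": "play_rows", "body": {"steps": [{"gripper": 0.4,"tx": 0,"ty": 0.8,"tz": 0.08,"ax": 0,"ay": 0,"az": 0},{"gripper": 0.4,"tx": 0,"ty": 1,"tz": 0.08,"ax": 0,"ay": 0,"az": 0},{"gripper": 0.4,"tx": 0,"ty": 0.7,"tz": 0,"ax": 0,"ay": 0,"az": 0},{"gripper": 0.4,"tx": 0,"ty": 0.32,"tz": 0,"ax": 0,"ay": 0,"az": 0},{"gripper": 0.4,"tx": 0,"ty": 0,"tz": 0,"ax": 0,"ay": 0,"az": 0},{"gripper": 0.4,"tx": 0,"ty": 0,"tz": 0,"ax": 0,"ay": 0,"az": 0},{"gripper": 0.4,"tx": 0.8,"ty": 0,"tz": 0,"ax": 0,"ay": 0,"az": 0},{"gripper": 0.4,"tx": 0.8,"ty": 0,"tz": 0,"ax": 0,"ay": 0,"az": 0},{"gripper": 0.4,"tx": 0.3,"ty": 0,"tz": 0,"ax": 0,"ay": 0,"az": 0},{"gripper": 0.4,"tx": 0,"ty": 0,"tz": 0,"ax": 0,"ay": 0,"az": 0}]}}

```text
t: 29.73
eef_pos: [0.4672, -0.3305, 0.2713]
ee_rot: [-1.958, 1.566, 2.754]
force: [-0.5, 0.3, -2.6]
width: 0.0554
```

```bash
python3 - <<'E'
from h import *
st=telemetry.get_state();print(st['t'],st['eef_pos'],st['force'])
b=optics.grab_frame("scene"); st=telemetry.get_state();print(st['eef_pos'],st['force']);t=optics.grab_frame("top")
cv2.imwrite("pics/s8.png",np.hstack([cv2.resize(b[200:340,80:240],(400,350)),cv2.resize(t[210:350,430:590],(400,350))])[:,:,::-1])
E
```

```text
29.7333 [ 0.4672 -0.3305  0.2713] [-0.5391  0.3376 -2.6125]
[ 0.468  -0.3309  0.2727] [ 0.7092  0.1544 -2.2556]
```

View pics/s8.png

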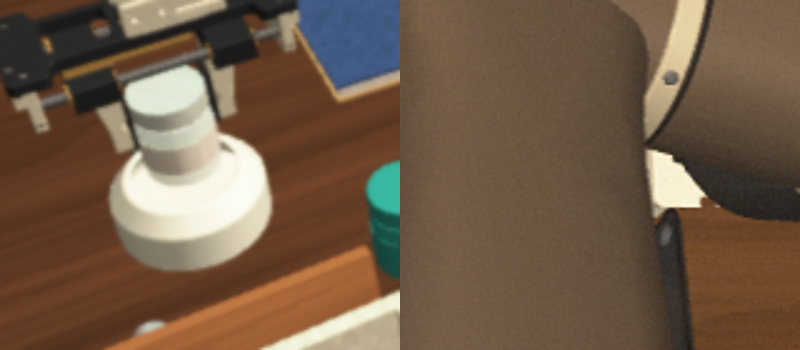

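Emit:
{"method": "play_rows", "body": {"steps": [{"gripper": 0.4,"tx": 0.4,"ty": 0,"tz": 0,"ax": 0,"ay": 0,"az": 0},{"gripper": 0.4,"tx": 0.4,"ty": 0,"tz": 0,"ax": 0,"ay": 0,"az": 0},{"gripper": 0.4,"tx": 0.4,"ty": 0,"tz": 0,"ax": 0,"ay": 0,"az": 0},{"gripper": 0.4,"tx": 0.1,"ty": 0,"tz": 0,"ax": 0,"ay": 0,"az": 0},{"gripper": 0.4,"tx": 0,"ty": 0,"tz": 0,"ax": 0,"ay": 0,"az": 0}]}}

```text
t: 30.25
eef_pos: [0.4683, -0.331, 0.2395]
ee_rot: [-1.873, 1.569, 2.839]
force: [-0.1, -0.0, -1.5]
width: 0.0557
```

Emit:
{"method": "play_rows", "body": {"steps": [{"gripper": 0.4,"tx": 0.06,"ty": 0,"tz": 0,"ax": 0,"ay": 0,"az": 0},{"gripper": 0.4,"tx": 0.04,"ty": 0,"tz": 0,"ax": 0,"ay": 0,"az": 0},{"gripper": 0.4,"tx": 0,"ty": 0,"tz": 0,"ax": 0,"ay": 0,"az": 0},{"gripper": 0.4,"tx": 0,"ty": 0,"tz": 0,"ax": 0,"ay": 0,"az": 0}]}}

```text
t: 30.58
eef_pos: [0.4689, -0.3312, 0.2385]
ee_rot: [1.164, 1.57, -0.407]
force: [0.9, 1.1, 0.0]
width: 0.0555
```

Emit:
{"method": "play_rows", "body": {"steps": [{"gripper": 0.4,"tx": 0.03,"ty": 0,"tz": 0,"ax": 0,"ay": 0,"az": 0},{"gripper": 0.7,"tx": 0,"ty": 0,"tz": 0,"ax": 0,"ay": 0,"az": 0},{"gripper": 0.9,"tx": 0,"ty": 0,"tz": 0,"ax": 0,"ay": 0,"az": 0},{"gripper": 1,"tx": 0,"ty": 0,"tz": 0,"ax": 0,"ay": 0,"az": 0},{"gripper": 1,"tx": 0,"ty": 0,"tz": 0,"ax": 0,"ay": 0,"az": 0},{"gripper": 1,"tx": 0,"ty": 0,"tz": 0,"ax": 0,"ay": 0,"az": 0},{"gripper": 1,"tx": -0.6,"ty": 0,"tz": 0,"ax": 0,"ay": 0,"az": 0},{"gripper": 1,"tx": -1,"ty": 0,"tz": 0,"ax": 0,"ay": 0,"az": 0},{"gripper": 1,"tx": -1,"ty": 0,"tz": 0,"ax": 0,"ay": 0,"az": 0},{"gripper": 1,"tx": -1,"ty": 0,"tz": 0,"ax": 0,"ay": 0,"az": 0},{"gripper": 1,"tx": -1,"ty": 0,"tz": 0,"ax": 0,"ay": 0,"az": 0},{"gripper": 1,"tx": -1,"ty": 0,"tz": 0,"ax": 0,"ay": 0,"az": 0},{"gripper": 1,"tx": 0,"ty": 0,"tz": 0,"ax": 0,"ay": 0,"az": 0},{"gripper": 1,"tx": 0,"ty": 0,"tz": 0,"ax": 0,"ay": 0,"az": 0}]}}

```text
t: 31.75
eef_pos: [0.469, -0.3312, 0.379]
ee_rot: [1.271, 1.567, -0.3]
force: [0.1, 0.7, -1.0]
width: 0.0875
```

```bash
python3 - <<'E'
from h import *
st=telemetry.get_state();print(st['t'],st['eef_pos'])
a=optics.grab_frame("wrist"); b=optics.grab_frame("scene")
a=a.copy(); th=np.linspace(0,2*np.pi,60)
for (x,y),z,r in [((.4685,-.332),.099,.028),((.4685,-.332),.05,.037)]:
    p=proj("wrist",np.c_[x+r*np.cos(th),y+r*np.sin(th),z+0*th],st); cv2.polylines(a,[p.astype(int)],True,(255,0,0),1)
cv2.imwrite("pics/w9.png",np.hstack([cv2.resize(a[90:330,160:480],(400,300)),cv2.resize(b[200:320,80:240],(400,300))])[:,:,::-1])
E
```

```text
31.75 [ 0.469  -0.3312  0.379 ]
```

View pics/w9.png

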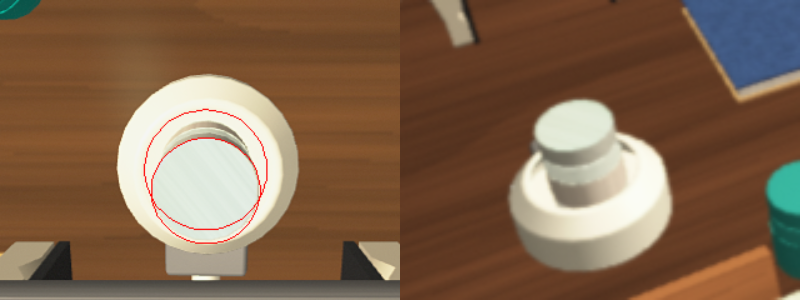

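Emit:
{"method": "play_rows", "body": {"steps": [{"gripper": 1,"tx": 0,"ty": 0.1,"tz": -1,"ax": 0,"ay": 0,"az": 0},{"gripper": 1,"tx": 0,"ty": 0.1,"tz": -1,"ax": 0,"ay": 0,"az": 0},{"gripper": 1,"tx": 0,"ty": 0.1,"tz": -1,"ax": 0,"ay": 0,"az": 0},{"gripper": 1,"tx": 0,"ty": 0.1,"tz": -1,"ax": 0,"ay": 0,"az": 0},{"gripper": 1,"tx": 0,"ty": 0.1,"tz": -1,"ax": 0,"ay": 0,"az": 0},{"gripper": 1,"tx": 0,"ty": 0.1,"tz": -1,"ax": 0,"ay": 0,"az": 0},{"gripper": 1,"tx": 0,"ty": 0.1,"tz": -1,"ax": 0,"ay": 0,"az": 0},{"gripper": 1,"tx": 0,"ty": 0.1,"tz": -1,"ax": 0,"ay": 0,"az": 0},{"gripper": 1,"tx": 0,"ty": 0.1,"tz": -1,"ax": 0,"ay": 0,"az": 0},{"gripper": 1,"tx": 0,"ty": 0.1,"tz": -1,"ax": 0,"ay": 0,"az": 0},{"gripper": 1,"tx": 0,"ty": 0.1,"tz": -1,"ax": 0,"ay": 0,"az": 0},{"gripper": 1,"tx": 0,"ty": 0.1,"tz": -1,"ax": 0,"ay": 0,"az": 0},{"gripper": 1,"tx": 0,"ty": 0.1,"tz": -1,"ax": 0,"ay": 0,"az": 0},{"gripper": 1,"tx": 0,"ty": 0.1,"tz": -1,"ax": 0,"ay": 0,"az": 0},{"gripper": 1,"tx": 0,"ty": 0.1,"tz": -1,"ax": 0,"ay": 0,"az": 0},{"gripper": 1,"tx": 0,"ty": 0.1,"tz": -1,"ax": 0,"ay": 0,"az": 0},{"gripper": 1,"tx": 0,"ty": 0.1,"tz": -1,"ax": 0,"ay": 0,"az": 0},{"gripper": 1,"tx": 0,"ty": 0.1,"tz": -1,"ax": 0,"ay": 0,"az": 0},{"gripper": 1,"tx": 0,"ty": 0.1,"tz": -1,"ax": 0,"ay": 0,"az": 0},{"gripper": 1,"tx": 0,"ty": 0,"tz": -1,"ax": 0,"ay": 0,"az": 0}]}}

```text
t: 33.52
eef_pos: [0.5162, 0.1701, 0.3759]
ee_rot: [-0.947, 1.568, -2.518]
force: [-0.3, -1.2, -0.3]
width: 0.0874
```

Emit:
{"method": "play_rows", "body": {"steps": [{"gripper": 1,"tx": 0,"ty": 0,"tz": -1,"ax": 0,"ay": 0,"az": 0},{"gripper": 1,"tx": 0,"ty": 0,"tz": -1,"ax": 0,"ay": 0,"az": 0},{"gripper": 1,"tx": 0,"ty": 0,"tz": -1,"ax": 0,"ay": 0,"az": 0},{"gripper": 1,"tx": 0,"ty": 0,"tz": -1,"ax": 0,"ay": 0,"az": 0},{"gripper": 1,"tx": 0,"ty": 0,"tz": -0.9,"ax": 0,"ay": 0,"az": 0},{"gripper": 1,"tx": 0,"ty": 0,"tz": -0.3,"ax": 0,"ay": 0,"az": 0},{"gripper": 1,"tx": 0,"ty": 0,"tz": 0,"ax": 0,"ay": 0,"az": 0},{"gripper": 1,"tx": 0,"ty": 0,"tz": 0,"ax": 0,"ay": 0,"az": 0}]}}

```text
t: 34.18
eef_pos: [0.5161, 0.2988, 0.3761]
ee_rot: [-0.782, 1.568, -2.353]
force: [0.2, 0.2, 0.7]
width: 0.0879
```

```bash
python3 - <<'E'
from h import *
st=telemetry.get_state();print(st['t'],st['eef_pos'],R.from_euler('xyz',st['ee_rot']).as_matrix())
a=optics.grab_frame("wrist").copy(); th=np.linspace(0,2*np.pi,60)
for (x,y),z,r in [((.5165,.299),.076,.029),((.6055,.301),.071,.024)]:
    p=proj("wrist",np.c_[x+r*np.cos(th),y+r*np.sin(th),z+0*th],st); cv2.polylines(a,[p.astype(int)],True,(255,0,0),1)
cv2.imwrite("pics/w10.png",a[:,:,::-1])
E
```

```text
34.1833 [0.5161 0.2988 0.3761] [[-0.0018  1.      0.0004]
 [-0.0018  0.0004 -1.    ]
 [-1.     -0.0018  0.0018]]
```

View pics/w10.png

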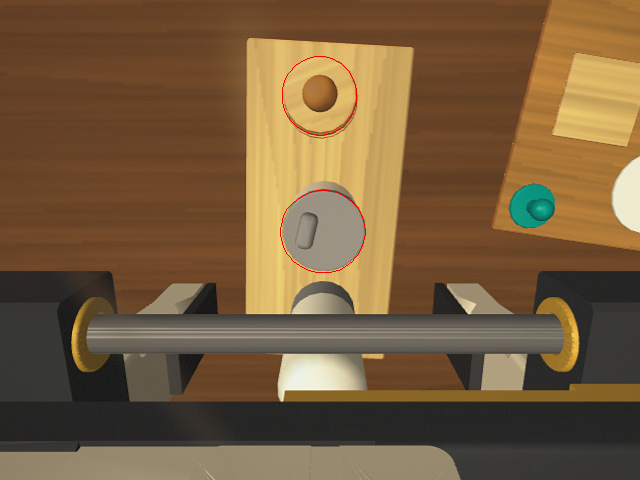

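Emit:
{"method": "play_rows", "body": {"steps": [{"gripper": 0.95,"tx": 1,"ty": 0,"tz": 0,"ax": 0,"ay": 0,"az": 0},{"gripper": 0.95,"tx": 1,"ty": 0,"tz": 0,"ax": 0,"ay": 0,"az": 0},{"gripper": 0.95,"tx": 1,"ty": 0,"tz": 0,"ax": 0,"ay": 0,"az": 0},{"gripper": 0.95,"tx": 1,"ty": 0,"tz": 0,"ax": 0,"ay": 0,"az": 0},{"gripper": 0.95,"tx": 1,"ty": 0,"tz": 0,"ax": 0,"ay": 0,"az": 0},{"gripper": 0.95,"tx": 1,"ty": 0,"tz": 0,"ax": 0,"ay": 0,"az": 0},{"gripper": 0.95,"tx": 0.55,"ty": 0,"tz": 0,"ax": 0,"ay": 0,"az": 0},{"gripper": 0.95,"tx": 0,"ty": 0,"tz": 0,"ax": 0,"ay": 0,"az": 0},{"gripper": 0.4,"tx": 0,"ty": 0,"tz": 0,"ax": 0,"ay": 0,"az": 0},{"gripper": 0.4,"tx": 0,"ty": 0,"tz": 0,"ax": 0,"ay": 0,"az": 0},{"gripper": 0.4,"tx": 0,"ty": 0,"tz": 0,"ax": 0,"ay": 0,"az": 0},{"gripper": 0.4,"tx": 0,"ty": 0,"tz": 0,"ax": 0,"ay": 0,"az": 0},{"gripper": 0.4,"tx": 0,"ty": 0,"tz": 0,"ax": 0,"ay": 0,"az": 0},{"gripper": 0.4,"tx": 0,"ty": 0,"tz": 0,"ax": 0,"ay": 0,"az": 0},{"gripper": 0.4,"tx": 0,"ty": 0,"tz": 0,"ax": 0,"ay": 0,"az": 0},{"gripper": 0.4,"tx": 0,"ty": 0,"tz": 0,"ax": 0,"ay": 0,"az": 0}], "newtons": 20}}

```text
t: 35.57
eef_pos: [0.5166, 0.2991, 0.2148]
ee_rot: [2.155, 1.569, 0.584]
force: [-1.6, -0.5, 6.4]
width: 0.0572
```

Emit:
{"method": "play_rows", "body": {"steps": [{"gripper": 0.4,"tx": -0.6,"ty": 0,"tz": 0,"ax": 0,"ay": 0,"az": 0},{"gripper": 0.4,"tx": -1,"ty": 0,"tz": 0,"ax": 0,"ay": 0,"az": 0},{"gripper": 0.4,"tx": -1,"ty": 0,"tz": 0,"ax": 0,"ay": 0,"az": 0},{"gripper": 0.4,"tx": -1,"ty": 0,"tz": 0.5,"ax": 0,"ay": 0,"az": 0},{"gripper": 0.4,"tx": 0,"ty": 0.2,"tz": 1,"ax": 0,"ay": 0,"az": 0},{"gripper": 0.4,"tx": 0,"ty": 0.2,"tz": 1,"ax": 0,"ay": 0,"az": 0},{"gripper": 0.4,"tx": 0,"ty": 0.2,"tz": 1,"ax": 0,"ay": 0,"az": 0},{"gripper": 0.4,"tx": 0,"ty": 0.2,"tz": 1,"ax": 0,"ay": 0,"az": 0},{"gripper": 0.4,"tx": 0,"ty": 0.2,"tz": 1,"ax": 0,"ay": 0,"az": 0},{"gripper": 0.4,"tx": 0,"ty": 0.2,"tz": 1,"ax": 0,"ay": 0,"az": 0},{"gripper": 0.4,"tx": 0,"ty": 0.2,"tz": 1,"ax": 0,"ay": 0,"az": 0},{"gripper": 0.4,"tx": 0,"ty": 0.2,"tz": 1,"ax": 0,"ay": 0,"az": 0},{"gripper": 0.4,"tx": 0,"ty": 0.2,"tz": 1,"ax": 0,"ay": 0,"az": 0},{"gripper": 0.4,"tx": 0,"ty": 0.2,"tz": 1,"ax": 0,"ay": 0,"az": 0},{"gripper": 0.4,"tx": 0,"ty": 0.2,"tz": 1,"ax": 0,"ay": 0,"az": 0},{"gripper": 0.4,"tx": 0,"ty": 0.2,"tz": 1,"ax": 0,"ay": 0,"az": 0},{"gripper": 0.4,"tx": 0,"ty": 0.2,"tz": 1,"ax": 0,"ay": 0,"az": 0},{"gripper": 0.4,"tx": 0,"ty": 0.14,"tz": 0.58,"ax": 0,"ay": 0,"az": 0},{"gripper": 0.4,"tx": 0,"ty": 0,"tz": 0,"ax": 0,"ay": 0,"az": 0},{"gripper": 0.4,"tx": 0,"ty": 0,"tz": 0,"ax": 0,"ay": 0,"az": 0}]}}

```text
t: 37.23
eef_pos: [0.5846, -0.0538, 0.3034]
ee_rot: [-1.851, 1.57, 2.859]
force: [-0.5, 1.0, -0.9]
width: 0.0571
```

```bash
python3 - <<'E'
from h import *
P=[]
for i in range(3):
    optics.grab_frame("top"); P.append(telemetry.get_state()['eef_pos'])
print(telemetry.get_state()['t'],np.mean(P,0),P)
E
```

```text
37.3833 [ 0.5846 -0.0528  0.3036] [array([ 0.5846, -0.0531,  0.3035]), array([ 0.5846, -0.0527,  0.3036]), array([ 0.5846, -0.0524,  0.3036])]
```

Emit:
{"method": "play_rows", "body": {"steps": [{"gripper": 0.4,"tx": 0.9,"ty": 0.04,"tz": 0,"ax": 0,"ay": 0,"az": 0},{"gripper": 0.4,"tx": 0.9,"ty": 0,"tz": 0,"ax": 0,"ay": 0,"az": 0},{"gripper": 0.4,"tx": 0.9,"ty": 0,"tz": 0,"ax": 0,"ay": 0,"az": 0},{"gripper": 0.4,"tx": 0.5,"ty": 0,"tz": 0,"ax": 0,"ay": 0,"az": 0},{"gripper": 0.4,"tx": 0.2,"ty": 0,"tz": 0,"ax": 0,"ay": 0,"az": 0},{"gripper": 0.4,"tx": 0.04,"ty": 0,"tz": 0,"ax": 0,"ay": 0,"az": 0},{"gripper": 0.4,"tx": 0,"ty": 0,"tz": 0,"ax": 0,"ay": 0,"az": 0}]}}

```text
t: 37.97
eef_pos: [0.5857, -0.0523, 0.2184]
ee_rot: [-0.476, 1.57, -2.045]
force: [-1.6, -1.0, 0.4]
width: 0.0575
```

Emit:
{"method": "play_rows", "body": {"steps": [{"gripper": 0.4,"tx": 0.04,"ty": 0,"tz": 0,"ax": 0,"ay": 0,"az": 0},{"gripper": 0.4,"tx": 0,"ty": 0,"tz": 0,"ax": 0,"ay": 0,"az": 0},{"gripper": 0.7,"tx": 0,"ty": 0,"tz": 0,"ax": 0,"ay": 0,"az": 0},{"gripper": 0.9,"tx": 0,"ty": 0,"tz": 0,"ax": 0,"ay": 0,"az": 0},{"gripper": 0.95,"tx": 0,"ty": 0,"tz": 0,"ax": 0,"ay": 0,"az": 0},{"gripper": 0.95,"tx": 0,"ty": 0,"tz": 0,"ax": 0,"ay": 0,"az": 0},{"gripper": 0.95,"tx": 0,"ty": 0,"tz": 0,"ax": 0,"ay": 0,"az": 0},{"gripper": 1,"tx": -0.6,"ty": 0,"tz": 0,"ax": 0,"ay": 0,"az": 0},{"gripper": 1,"tx": -1,"ty": 0,"tz": 0,"ax": 0,"ay": 0,"az": 0},{"gripper": 1,"tx": -1,"ty": 0,"tz": 0,"ax": 0,"ay": 0,"az": 0},{"gripper": 1,"tx": -1,"ty": 0,"tz": 0,"ax": 0,"ay": 0,"az": 0},{"gripper": 1,"tx": -1,"ty": 0,"tz": 0,"ax": 0,"ay": 0,"az": 0},{"gripper": 1,"tx": -1,"ty": 0,"tz": 0,"ax": 0,"ay": 0,"az": 0},{"gripper": 1,"tx": -0.7,"ty": 0,"tz": 0,"ax": 0,"ay": 0,"az": 0},{"gripper": 1,"tx": 0,"ty": 0,"tz": 0,"ax": 0,"ay": 0,"az": 0}]}}

```text
t: 39.22
eef_pos: [0.5867, -0.0532, 0.3786]
ee_rot: [1.63, 1.564, 0.06]
force: [0.5, -0.0, 0.2]
width: 0.0878
```

```bash
python3 - <<'E'
from h import *
st=telemetry.get_state();print(st['t'],st['eef_pos'])
a=optics.grab_frame("wrist").copy(); th=np.linspace(0,2*np.pi,60)
for (x,y),z,r in [((.5855,-.053),.080,.029),((.5855,-.053),.012,.035)]:
    p=proj("wrist",np.c_[x+r*np.cos(th),y+r*np.sin(th),z+0*th],st); cv2.polylines(a,[p.astype(int)],True,(255,0,0),1)
cv2.imwrite("pics/w11.png",a[:,:,::-1])
E
```

```text
39.2167 [ 0.5867 -0.0532  0.3786]
```

View pics/w11.png

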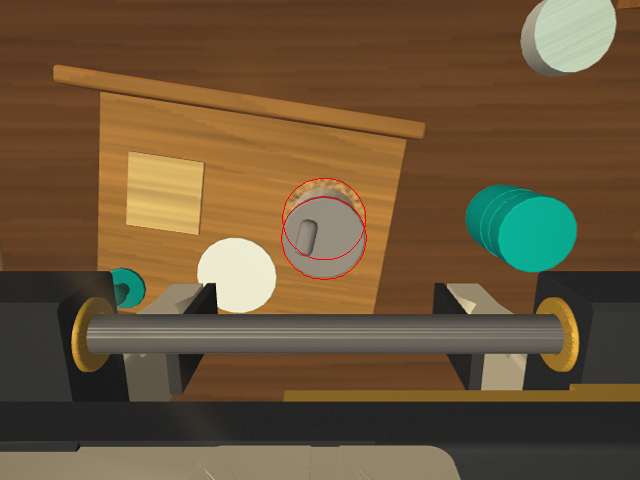

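Emit:
{"method": "play_rows", "body": {"steps": [{"gripper": 1,"tx": 0,"ty": 0.1,"tz": -1,"ax": 0,"ay": 0,"az": 0},{"gripper": 1,"tx": 0,"ty": 0.1,"tz": -1,"ax": 0,"ay": 0,"az": 0},{"gripper": 1,"tx": 0,"ty": 0.1,"tz": -1,"ax": 0,"ay": 0,"az": 0},{"gripper": 1,"tx": 0,"ty": 0.1,"tz": -1,"ax": 0,"ay": 0,"az": 0},{"gripper": 1,"tx": 0,"ty": 0.1,"tz": -1,"ax": 0,"ay": 0,"az": 0},{"gripper": 1,"tx": 0,"ty": 0.1,"tz": -1,"ax": 0,"ay": 0,"az": 0},{"gripper": 1,"tx": 0,"ty": 0.1,"tz": -1,"ax": 0,"ay": 0,"az": 0},{"gripper": 1,"tx": 0,"ty": 0.08,"tz": -1,"ax": 0,"ay": 0,"az": 0},{"gripper": 1,"tx": 0,"ty": 0,"tz": -1,"ax": 0,"ay": 0,"az": 0},{"gripper": 1,"tx": 0,"ty": 0,"tz": -1,"ax": 0,"ay": 0,"az": 0},{"gripper": 1,"tx": 0,"ty": 0,"tz": -1,"ax": 0,"ay": 0,"az": 0},{"gripper": 1,"tx": 0,"ty": 0,"tz": -1,"ax": 0,"ay": 0,"az": 0},{"gripper": 1,"tx": 0,"ty": 0,"tz": -1,"ax": 0,"ay": 0,"az": 0},{"gripper": 1,"tx": 0,"ty": 0,"tz": -0.8,"ax": 0,"ay": 0,"az": 0},{"gripper": 1,"tx": 0,"ty": 0,"tz": -0.35,"ax": 0,"ay": 0,"az": 0},{"gripper": 1,"tx": 0,"ty": 0,"tz": 0,"ax": 0,"ay": 0,"az": 0},{"gripper": 1,"tx": 0,"ty": 0,"tz": 0,"ax": 0,"ay": 0,"az": 0}]}}

```text
t: 40.68
eef_pos: [0.6052, 0.3007, 0.3732]
ee_rot: [-0.919, 1.569, -2.489]
force: [-0.7, -0.7, 0.3]
width: 0.0877
```

```bash
python3 - <<'E'
from h import *
P=[]
for i in range(3):
    optics.grab_frame("top"); P.append(telemetry.get_state()['eef_pos'])
print(telemetry.get_state()['t'],np.mean(P,0))
E
```

```text
40.8333 [0.6054 0.2999 0.3739]
```

Emit:
{"method": "play_rows", "body": {"steps": [{"gripper": 0.95,"tx": 1,"ty": 0,"tz": 0,"ax": 0,"ay": 0,"az": 0},{"gripper": 0.95,"tx": 1,"ty": 0,"tz": 0,"ax": 0,"ay": 0,"az": 0},{"gripper": 0.95,"tx": 1,"ty": 0,"tz": 0,"ax": 0,"ay": 0,"az": 0},{"gripper": 0.95,"tx": 1,"ty": 0,"tz": 0,"ax": 0,"ay": 0,"az": 0},{"gripper": 0.95,"tx": 1,"ty": 0,"tz": 0,"ax": 0,"ay": 0,"az": 0},{"gripper": 0.95,"tx": 0.7,"ty": 0,"tz": 0,"ax": 0,"ay": 0,"az": 0},{"gripper": 0.95,"tx": 0.25,"ty": 0,"tz": 0,"ax": 0,"ay": 0,"az": 0},{"gripper": 0.95,"tx": 0,"ty": 0,"tz": 0,"ax": 0,"ay": 0,"az": 0},{"gripper": 0.3,"tx": 0,"ty": 0,"tz": 0,"ax": 0,"ay": 0,"az": 0},{"gripper": 0.3,"tx": 0,"ty": 0,"tz": 0,"ax": 0,"ay": 0,"az": 0},{"gripper": 0.3,"tx": 0,"ty": 0,"tz": 0,"ax": 0,"ay": 0,"az": 0},{"gripper": 0.3,"tx": 0,"ty": 0,"tz": 0,"ax": 0,"ay": 0,"az": 0},{"gripper": 0.3,"tx": 0,"ty": 0,"tz": 0,"ax": 0,"ay": 0,"az": 0},{"gripper": 0.3,"tx": 0,"ty": 0,"tz": 0,"ax": 0,"ay": 0,"az": 0},{"gripper": 0.3,"tx": 0,"ty": 0,"tz": 0,"ax": 0,"ay": 0,"az": 0},{"gripper": 0.3,"tx": 0,"ty": 0,"tz": 0,"ax": 0,"ay": 0,"az": 0}]}}

```text
t: 42.17
eef_pos: [0.6054, 0.3008, 0.226]
ee_rot: [2.163, 1.57, 0.592]
force: [-1.6, -0.7, 4.5]
width: 0.0477
```

Emit:
{"method": "play_rows", "body": {"steps": [{"gripper": 0.3,"tx": -0.6,"ty": 0,"tz": 0,"ax": 0,"ay": 0,"az": 0},{"gripper": 0.3,"tx": -1,"ty": 0,"tz": 0,"ax": 0,"ay": 0,"az": 0},{"gripper": 0.3,"tx": -0.8,"ty": 0.04,"tz": 0.5,"ax": 0,"ay": 0,"az": 0},{"gripper": 0.3,"tx": 0,"ty": 0,"tz": 1,"ax": 0,"ay": 0,"az": 0},{"gripper": 0.3,"tx": 0,"ty": 0,"tz": 1,"ax": 0,"ay": 0,"az": 0},{"gripper": 0.3,"tx": 0,"ty": 0,"tz": 1,"ax": 0,"ay": 0,"az": 0},{"gripper": 0.3,"tx": 0,"ty": 0,"tz": 1,"ax": 0,"ay": 0,"az": 0},{"gripper": 0.3,"tx": 0,"ty": 0,"tz": 1,"ax": 0,"ay": 0,"az": 0},{"gripper": 0.3,"tx": 0,"ty": 0,"tz": 1,"ax": 0,"ay": 0,"az": 0},{"gripper": 0.3,"tx": 0,"ty": 0,"tz": 1,"ax": 0,"ay": 0,"az": 0},{"gripper": 0.3,"tx": 0,"ty": 0,"tz": 0.9,"ax": 0,"ay": 0,"az": 0},{"gripper": 0.3,"tx": 0,"ty": 0,"tz": 0.38,"ax": 0,"ay": 0,"az": 0},{"gripper": 0.3,"tx": 0,"ty": 0,"tz": 0,"ax": 0,"ay": 0,"az": 0},{"gripper": 0.3,"tx": 0,"ty": 0,"tz": 0,"ax": 0,"ay": 0,"az": 0}]}}

```text
t: 43.33
eef_pos: [0.6063, 0.0808, 0.2853]
ee_rot: [-1.822, 1.571, 2.889]
force: [-0.7, 0.7, -1.4]
width: 0.0475
```

```bash
python3 - <<'E'
from h import *
P=[]
for i in range(3):
    optics.grab_frame("top"); P.append(telemetry.get_state()['eef_pos'])
print(telemetry.get_state()['t'],np.mean(P,0))
E
```

```text
43.4833 [0.6064 0.0818 0.2853]
```

Emit:
{"method": "play_rows", "body": {"steps": [{"gripper": 0.3,"tx": 0.7,"ty": 0,"tz": 0.02,"ax": 0,"ay": 0,"az": 0},{"gripper": 0.3,"tx": 0.7,"ty": 0,"tz": 0,"ax": 0,"ay": 0,"az": 0},{"gripper": 0.3,"tx": 0.5,"ty": 0,"tz": 0,"ax": 0,"ay": 0,"az": 0},{"gripper": 0.3,"tx": 0.25,"ty": 0,"tz": 0,"ax": 0,"ay": 0,"az": 0},{"gripper": 0.3,"tx": 0.05,"ty": 0,"tz": 0,"ax": 0,"ay": 0,"az": 0},{"gripper": 0.3,"tx": 0,"ty": 0,"tz": 0,"ax": 0,"ay": 0,"az": 0}]}}

```text
t: 43.98
eef_pos: [0.6064, 0.0813, 0.2302]
ee_rot: [-0.807, 1.57, -2.377]
force: [0.1, -0.8, -1.0]
width: 0.0477
```

Lower the last millimetre, release and check.

Emit:
{"method": "play_rows", "body": {"steps": [{"gripper": 0.3,"tx": 0.05,"ty": 0,"tz": 0,"ax": 0,"ay": 0,"az": 0},{"gripper": 0.3,"tx": 0,"ty": 0,"tz": 0,"ax": 0,"ay": 0,"az": 0},{"gripper": 0.6,"tx": 0,"ty": 0,"tz": 0,"ax": 0,"ay": 0,"az": 0},{"gripper": 0.9,"tx": 0,"ty": 0,"tz": 0,"ax": 0,"ay": 0,"az": 0},{"gripper": 0.95,"tx": 0,"ty": 0,"tz": 0,"ax": 0,"ay": 0,"az": 0},{"gripper": 0.95,"tx": 0,"ty": 0,"tz": 0,"ax": 0,"ay": 0,"az": 0},{"gripper": 0.95,"tx": 0,"ty": 0,"tz": 0,"ax": 0,"ay": 0,"az": 0},{"gripper": 1,"tx": -0.6,"ty": 0,"tz": 0,"ax": 0,"ay": 0,"az": 0},{"gripper": 1,"tx": -1,"ty": 0,"tz": 0,"ax": 0,"ay": 0,"az": 0},{"gripper": 1,"tx": -1,"ty": 0,"tz": 0,"ax": 0,"ay": 0,"az": 0},{"gripper": 1,"tx": -1,"ty": 0,"tz": 0,"ax": 0,"ay": 0,"az": 0},{"gripper": 1,"tx": -1,"ty": 0,"tz": 0,"ax": 0,"ay": 0,"az": 0},{"gripper": 1,"tx": -1,"ty": 0,"tz": 0,"ax": 0,"ay": 0,"az": 0},{"gripper": 1,"tx": -0.4,"ty": 0,"tz": 0,"ax": 0,"ay": 0,"az": 0},{"gripper": 1,"tx": 0,"ty": 0,"tz": 0,"ax": 0,"ay": 0,"az": 0}]}}

```text
t: 45.23
eef_pos: [0.6069, 0.0807, 0.3824]
ee_rot: [1.898, 1.565, 0.327]
force: [0.6, -0.2, 0.2]
width: 0.0878
```

```bash
python3 - <<'E'
from h import *
st=telemetry.get_state();print(st['t'],st['eef_pos'])
a=optics.grab_frame("wrist").copy(); th=np.linspace(0,2*np.pi,60)
for (x,y),z,r in [((.6065,.081),.075,.024),((.6065,.081),.012,.028)]:
    p=proj("wrist",np.c_[x+r*np.cos(th),y+r*np.sin(th),z+0*th],st); cv2.polylines(a,[p.astype(int)],True,(255,0,0),1)
cv2.imwrite("pics/w12.png",a[:,:,::-1])
E
```

```text
45.2333 [0.6069 0.0807 0.3824]
```

View pics/w12.png

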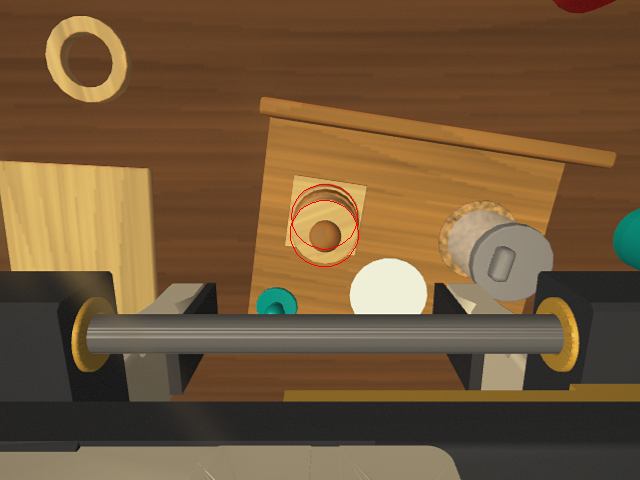

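Emit:
{"method": "play_rows", "body": {"steps": [{"gripper": 1,"tx": 0,"ty": -0.8,"tz": -1,"ax": 0,"ay": 0,"az": 0},{"gripper": 1,"tx": 0,"ty": -0.8,"tz": -1,"ax": 0,"ay": 0,"az": 0},{"gripper": 1,"tx": 0,"ty": -0.8,"tz": -1,"ax": 0,"ay": 0,"az": 0},{"gripper": 1,"tx": 0,"ty": -0.8,"tz": -1,"ax": 0,"ay": 0,"az": 0},{"gripper": 1,"tx": 0,"ty": -0.8,"tz": -1,"ax": 0,"ay": 0,"az": 0},{"gripper": 1,"tx": 0,"ty": -0.8,"tz": -1,"ax": 0,"ay": 0,"az": 0},{"gripper": 1,"tx": 0,"ty": -0.8,"tz": -1,"ax": 0,"ay": 0,"az": 0},{"gripper": 1,"tx": 0,"ty": -0.8,"tz": -1,"ax": 0,"ay": 0,"az": 0},{"gripper": 1,"tx": 0,"ty": -0.63,"tz": -0.78,"ax": 0,"ay": 0,"az": 0},{"gripper": 1,"tx": 0,"ty": 0,"tz": 0,"ax": 0,"ay": 0,"az": 0},{"gripper": 1,"tx": 0,"ty": 0,"tz": 0,"ax": 0,"ay": 0,"az": 0}]}}

```text
t: 46.2
eef_pos: [0.4296, 0.3009, 0.3778]
ee_rot: [-0.745, 1.569, -2.314]
force: [-0.2, 0.6, -0.4]
width: 0.0876
```

```bash
python3 - <<'E'
from h import *
st=telemetry.get_state();print(st['t'],st['eef_pos'])
a=optics.grab_frame("wrist").copy(); th=np.linspace(0,2*np.pi,60)
for (x,y),z,r in [((.4307,.3006),.129,.028),((.4307,.3006),.008,.028)]:
    p=proj("wrist",np.c_[x+r*np.cos(th),y+r*np.sin(th),z+0*th],st); cv2.polylines(a,[p.astype(int)],True,(255,0,0),1)
cv2.imwrite("pics/w13.png",a[:,:,::-1])
E
```

```text
46.2 [0.4296 0.3009 0.3778]
```

View pics/w13.png

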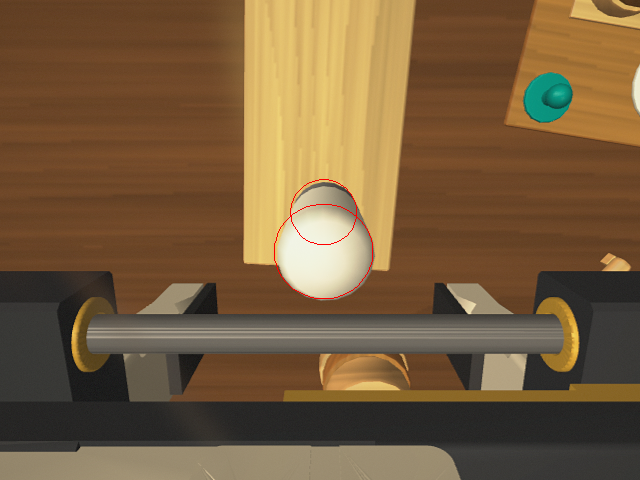

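Emit:
{"method": "play_rows", "body": {"steps": [{"gripper": 1,"tx": 0.8,"ty": 0.03,"tz": 0,"ax": 0,"ay": 0,"az": 0},{"gripper": 1,"tx": 1,"ty": 0,"tz": 0,"ax": 0,"ay": 0,"az": 0},{"gripper": 1,"tx": 1,"ty": 0,"tz": 0,"ax": 0,"ay": 0,"az": 0},{"gripper": 1,"tx": 0.9,"ty": 0,"tz": 0,"ax": 0,"ay": 0,"az": 0},{"gripper": 1,"tx": 0.42,"ty": 0,"tz": 0,"ax": 0,"ay": 0,"az": 0},{"gripper": 1,"tx": 0,"ty": 0,"tz": 0,"ax": 0,"ay": 0,"az": 0},{"gripper": 0.4,"tx": 0,"ty": 0,"tz": 0,"ax": 0,"ay": 0,"az": 0},{"gripper": 0.4,"tx": 0,"ty": 0,"tz": 0,"ax": 0,"ay": 0,"az": 0},{"gripper": 0.4,"tx": 0,"ty": 0,"tz": 0,"ax": 0,"ay": 0,"az": 0},{"gripper": 0.4,"tx": 0,"ty": 0,"tz": 0,"ax": 0,"ay": 0,"az": 0},{"gripper": 0.4,"tx": 0,"ty": 0,"tz": 0,"ax": 0,"ay": 0,"az": 0},{"gripper": 0.4,"tx": 0,"ty": 0,"tz": 0,"ax": 0,"ay": 0,"az": 0},{"gripper": 0.4,"tx": 0,"ty": 0,"tz": 0,"ax": 0,"ay": 0,"az": 0},{"gripper": 0.4,"tx": 0,"ty": 0,"tz": 0,"ax": 0,"ay": 0,"az": 0}]}}

```text
t: 47.42
eef_pos: [0.4315, 0.3003, 0.2769]
ee_rot: [2.165, 1.57, 0.595]
force: [-0.1, -1.6, 6.5]
width: 0.056
```

Emit:
{"method": "play_rows", "body": {"steps": [{"gripper": 0.4,"tx": -0.6,"ty": 0,"tz": 0,"ax": 0,"ay": 0,"az": 0},{"gripper": 0.4,"tx": -1,"ty": 0,"tz": 0,"ax": 0,"ay": 0,"az": 0},{"gripper": 0.4,"tx": -0.8,"ty": 0.2,"tz": 0.5,"ax": 0,"ay": 0,"az": 0},{"gripper": 0.4,"tx": 0,"ty": 0.4,"tz": 1,"ax": 0,"ay": 0,"az": 0},{"gripper": 0.4,"tx": 0,"ty": 0.4,"tz": 1,"ax": 0,"ay": 0,"az": 0},{"gripper": 0.4,"tx": 0,"ty": 0.4,"tz": 1,"ax": 0,"ay": 0,"az": 0},{"gripper": 0.4,"tx": 0,"ty": 0.4,"tz": 1,"ax": 0,"ay": 0,"az": 0},{"gripper": 0.4,"tx": 0,"ty": 0.4,"tz": 1,"ax": 0,"ay": 0,"az": 0},{"gripper": 0.4,"tx": 0,"ty": 0.4,"tz": 1,"ax": 0,"ay": 0,"az": 0},{"gripper": 0.4,"tx": 0,"ty": 0.4,"tz": 1,"ax": 0,"ay": 0,"az": 0},{"gripper": 0.4,"tx": 0,"ty": 0.4,"tz": 1,"ax": 0,"ay": 0,"az": 0},{"gripper": 0.4,"tx": 0,"ty": 0.4,"tz": 1,"ax": 0,"ay": 0,"az": 0},{"gripper": 0.4,"tx": 0,"ty": 0.4,"tz": 1,"ax": 0,"ay": 0,"az": 0},{"gripper": 0.4,"tx": 0,"ty": 0,"tz": 0.5,"ax": 0,"ay": 0,"az": 0},{"gripper": 0.4,"tx": 0,"ty": 0,"tz": 0,"ax": 0,"ay": 0,"az": 0},{"gripper": 0.4,"tx": 0,"ty": 0,"tz": 0,"ax": 0,"ay": 0,"az": 0}]}}

```text
t: 48.75
eef_pos: [0.5359, 0.0246, 0.3356]
ee_rot: [-1.596, 1.57, 3.114]
force: [0.6, 0.8, -3.7]
width: 0.0561
```

```bash
python3 - <<'E'
from h import *
P=[]
for i in range(3):
    optics.grab_frame("top"); P.append(telemetry.get_state()['eef_pos'])
print(telemetry.get_state()['t'],np.mean(P,0))
E
```

```text
48.9 [0.536  0.0256 0.3359]
```

Emit:
{"method": "play_rows", "body": {"steps": [{"gripper": 0.4,"tx": 0.7,"ty": 0,"tz": 0.02,"ax": 0,"ay": 0,"az": 0},{"gripper": 0.4,"tx": 0.7,"ty": 0,"tz": 0,"ax": 0,"ay": 0,"az": 0},{"gripper": 0.4,"tx": 0.5,"ty": 0,"tz": 0,"ax": 0,"ay": 0,"az": 0},{"gripper": 0.4,"tx": 0.25,"ty": 0,"tz": 0,"ax": 0,"ay": 0,"az": 0},{"gripper": 0.4,"tx": 0.05,"ty": 0,"tz": 0,"ax": 0,"ay": 0,"az": 0},{"gripper": 0.4,"tx": 0,"ty": 0,"tz": 0,"ax": 0,"ay": 0,"az": 0},{"gripper": 0.4,"tx": 0,"ty": 0,"tz": 0,"ax": 0,"ay": 0,"az": 0}]}}

```text
t: 49.48
eef_pos: [0.5364, 0.0252, 0.2816]
ee_rot: [1.944, 1.57, 0.374]
force: [0.5, 0.7, -1.7]
width: 0.0559
```

Emit:
{"method": "play_rows", "body": {"steps": [{"gripper": 0.4,"tx": 0.05,"ty": 0,"tz": 0,"ax": 0,"ay": 0,"az": 0},{"gripper": 0.4,"tx": 0.05,"ty": 0,"tz": 0,"ax": 0,"ay": 0,"az": 0},{"gripper": 0.4,"tx": 0,"ty": 0,"tz": 0,"ax": 0,"ay": 0,"az": 0},{"gripper": 0.4,"tx": 0,"ty": 0,"tz": 0,"ax": 0,"ay": 0,"az": 0}]}}

```text
t: 49.82
eef_pos: [0.5369, 0.025, 0.2806]
ee_rot: [1.794, 1.568, 0.224]
force: [-3.4, 1.5, 10.4]
width: 0.0559
```

Emit:
{"method": "play_rows", "body": {"steps": [{"gripper": 0.4,"tx": -0.06,"ty": 0,"tz": 0,"ax": 0,"ay": 0,"az": 0},{"gripper": 0.4,"tx": 0,"ty": 0,"tz": 0,"ax": 0,"ay": 0,"az": 0},{"gripper": 0.7,"tx": 0,"ty": 0,"tz": 0,"ax": 0,"ay": 0,"az": 0},{"gripper": 0.9,"tx": 0,"ty": 0,"tz": 0,"ax": 0,"ay": 0,"az": 0},{"gripper": 1,"tx": 0,"ty": 0,"tz": 0,"ax": 0,"ay": 0,"az": 0},{"gripper": 1,"tx": 0,"ty": 0,"tz": 0,"ax": 0,"ay": 0,"az": 0},{"gripper": 1,"tx": 0,"ty": 0,"tz": 0,"ax": 0,"ay": 0,"az": 0},{"gripper": 1,"tx": -0.6,"ty": 0,"tz": 0,"ax": 0,"ay": 0,"az": 0},{"gripper": 1,"tx": -1,"ty": 0,"tz": 0,"ax": 0,"ay": 0,"az": 0},{"gripper": 1,"tx": -1,"ty": 0,"tz": 0,"ax": 0,"ay": 0,"az": 0},{"gripper": 1,"tx": -1,"ty": 0,"tz": 0,"ax": 0,"ay": 0,"az": 0},{"gripper": 1,"tx": -1,"ty": 0,"tz": 0,"ax": 0,"ay": 0,"az": 0},{"gripper": 1,"tx": -1,"ty": 0,"tz": 0,"ax": 0,"ay": 0,"az": 0},{"gripper": 1,"tx": -0.4,"ty": 0,"tz": 0,"ax": 0,"ay": 0,"az": 0},{"gripper": 1,"tx": 0,"ty": 0,"tz": 0,"ax": 0,"ay": 0,"az": 0},{"gripper": 1,"tx": 0,"ty": 0,"tz": 0,"ax": 0,"ay": 0,"az": 0}]}}

```text
t: 51.15
eef_pos: [0.5361, 0.0246, 0.4301]
ee_rot: [2.494, 1.57, 0.923]
force: [0.2, -0.7, -0.6]
width: 0.0877
```

```bash
python3 - <<'E'
from h import *
st=telemetry.get_state();print(st['t'],st['eef_pos'])
a=optics.grab_frame("wrist").copy(); th=np.linspace(0,2*np.pi,60)
cl=a[60:330,150:500].copy()
for (x,y),z,r in [((.536,.0247),.012,.035),((.536,.0247),.133,.028),((.5855,-.053),.080,.029),((.5855,-.053),.012,.035),((.6065,.081),.075,.024)]:
    p=proj("wrist",np.c_[x+r*np.cos(th),y+r*np.sin(th),z+0*th],st); cv2.polylines(a,[p.astype(int)],True,(255,0,0),1)
b=optics.grab_frame("scene")
cv2.imwrite("pics/w14.png",np.hstack([cl,a[60:330,150:500]])[:,:,::-1])
cv2.imwrite("pics/s14.png",cv2.resize(b[170:320,80:440],(792,330),interpolation=cv2.INTER_CUBIC)[:,:,::-1])
E
```

```text
51.15 [0.5361 0.0246 0.4301]
```

View pics/w14.png

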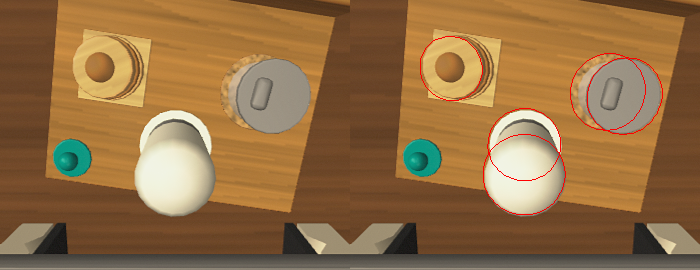

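View pics/s14.png

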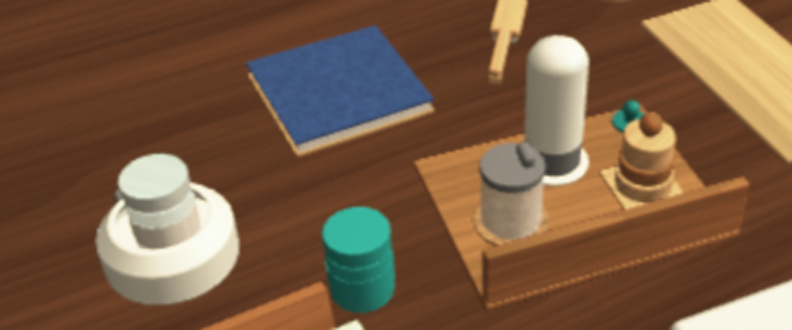

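Everything is in place: the overlays fit lamp, cup and toy on their pads, and the jar stands upright in the well.

```bash
python3 -c "
from station import job_done
print(job_done())"
```

```text
the job is handed in; nothing more can be done
None
```

I moved the lamp, toy and cup upright onto the serving board and then stood the jar in the warmer's well. After that I put the cup, toy and lamp back on their coaster, tile and pad, and handed the job in at about 51 s of the 144 s allowed. No verdict was reported.

**Last checks:**
- **Lamp, cup and toy:** the wrist view showed each upright and centred on its own pad, coaster or tile, within about 2–3 mm by the drawn outlines.
- **Jar:** it stood upright in the well, its lid at the height expected with the jar on the floor. I judged it within about 3 mm of the well's axis.
- **Gripper:** it was open and clear above everything.

**What disagreed:**
- The well's mouth measured 78 mm instead of the stated 74 mm, probably because of its rounded lip. That does not affect its centre.
- TCP readings scattered by about 1–2 mm.
- The lamp touched down on its pad with about 10 N before I backed off slightly and released it.

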